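# Tip the toys into the bedside toy box

### The job

Put away the small wooden toys on the bedside cabinet: free the red latch and slide the orange lid of the toy box fully open, gather every stray toy car and house into the green scoop tray with the two toys already there, and tip the whole trayful into the toy box's bin. When all the toys are in the bin, put the empty tray back flat on its cork mat, slide the lid fully shut and turn the red latch back to locked. Leave the other things on the cabinet where they are.

Things in the scene. Friction and masses are not known exactly. Their poses are not given: they have to be found in the camera images.
- toybox: toy box, fixed: white, 170 mm (its x) x 360 mm (its y) x 70 mm high; origin at the centre of its underside; its +x points away from the robot, give or take 0.12 rad. Its -y half is an open-topped bin, its +y half is roofed. The orange lid runs on top between blue rails (82 mm high, 8 mm wide). A blue latch pillar, 48 x 70 mm, 79 mm high, stands against its +x side
- bin_floor (a point): centre of the bin's inner floor, 5 mm above the cabinet top, axes as the toy box. The bin inside is 160 mm along x and 172 mm along y, its walls are 5 mm thick and rise 65 mm above this point
- lid (a joint): how far the orange lid has been slid along the toy box's +y, m: 0 is fully shut over the bin, 0.165 fully open at its stop. About 1.5 N of friction; it stays where left. The lid's top is 77 mm above the cabinet top
- lid_grip (a point): point to grip on the lid's black grip bar, 95 mm above the cabinet top, moving with the lid, axes as the toy box. The bar is 50 mm along x, 16 mm thick along y, and reaches from the lid's top (77 mm) to 109 mm above the cabinet top
- latch (a joint): angle of the red turn latch, rad, growing counter-clockwise seen from above. 0: locked, its 70 mm arm points halfway between the toy box's -x and -y, over the lid, its end against a slanted steel stud on the lid. 1.2: its other stop, free, arm near the toy box's -y; the lid passes from about 0.6 on. It turns back only when the lid is shut to within a few mm. Friction 0.06 N m
- latch_grip (a point): point to grip on the red latch's knob, on its upright axis, 110 mm above the cabinet top; axes turn with the latch; at latch 0 its x is the toy box's x turned 45 degrees counter-clockwise. The knob is a bar 44 mm along x, 14 mm thick along y, from 87 to 119 mm above the cabinet top; the arm lies below it, along -x
- mat: thin cork mat, fixed, 260 mm (its x) x 170 mm (its y) x 4 mm; origin at the centre of its underside. The tray starts on it
- tray: green scoop tray, about 250 g, 190 mm long (its x) x 110 mm wide (its y); floor 4 mm thick, three walls 4 mm thick, 32 mm high; origin at the centre of its underside. The -x end is the open pouring end: from x = -60 to -98 mm the floor ramps up 12 mm as a low lip. At the +x end a yellow grip plate leans outward. It starts with two toys at that end
- tray_grip (a point): point to grip on the tray's yellow plate, at x = 115, z = 72 mm of the tray, axes as the tray. The plate is 12 mm thick, 60 mm wide along y, leans 20 degrees with its top toward +x, goes on 18 mm above this point and clears the walls for 38 mm below it. Lean the fingers by the same 20 degrees and close them along the tray's x ; 90 N holds it firmly
- tray_lip (a point): middle of the top edge of the tray's pouring lip, at x = -98, z = 15.5 mm of the tray, axes as the tray. Toys slide out when the tray is tipped by some 45 to 65 degrees with this end down
- red_car: red toy car, one of the toys, 46 mm long (its x) x 28 mm wide (its y) x 32 mm high (its z), 30 g, solid, free of snags; origin at the centre of its underside. Grip it across its 28 mm width, over the lower 24 mm. May be absent.
- blue_car: blue toy car, one of the toys, 46 mm long (its x) x 28 mm wide (its y) x 32 mm high (its z), 30 g, solid, free of snags; origin at the centre of its underside. Grip it across its 28 mm width, over the lower 24 mm. May be absent.
- cream_house: cream toy house with a red roof, one of the toys, 34 mm long (its x) x 28 mm wide (its y) x 34 mm high (its z), 30 g, solid, free of snags; origin at the centre of its underside. Grip it across its 28 mm width, over the lower 22 mm. May be absent.
- yellow_house: yellow toy house with a green roof, one of the toys, 34 mm long (its x) x 28 mm wide (its y) x 34 mm high (its z), 30 g, solid, free of snags; origin at the centre of its underside. Grip it across its 28 mm width, over the lower 22 mm. May be absent.
- wagon: yellow toy wagon, one of the toys, 44 mm long (its x) x 28 mm wide (its y) x 26 mm high (its z), 30 g, solid, free of snags; origin at the centre of its underside. Grip it across its 28 mm width, over the lower 26 mm. Starts in the tray.
- castle: plain wooden castle block, one of the toys, 30 mm long (its x) x 28 mm wide (its y) x 32 mm high (its z), 30 g, solid, free of snags; origin at the centre of its underside. Grip it across its 28 mm width, over the lower 26 mm. Starts in the tray.
- tablets_box: yellow tablets carton, 55 x 100 x 22 mm, loose bystander, not part of the job; origin at the centre of its underside
- tin: round brass tin, 68 mm across, 50 mm high, loose bystander, not part of the job; origin at the centre of its underside
- gift_box: red gift carton with a green band, lying, 55 x 170 x 55 mm, loose bystander, not part of the job; origin at the centre of its underside
- power_bank: white power bank, lying flat, 70 x 140 x 16 mm, loose bystander, not part of the job; origin at the centre of its underside
- lotion: white lotion bottle with a blue cap, upright, 48 mm across, 100 mm high, loose bystander, not part of the job; origin at the centre of its underside
- tissues: green tissue carton, 120 x 110 x 75 mm, a paper tissue sticking up to 120 mm, loose bystander, not part of the job; origin at the centre of its underside

How it is judged:
By the outcome, as a careful person would: the job done as asked, in the order asked, and still so for the second after the job is handed in, with the robot touching nothing.
Of red_car, blue_car, cream_house, yellow_house only 2 to 4 are there at a start; the rules pass over those that are not, and their reading is None.
At some moment in a run one of red_car, blue_car, cream_house, yellow_house may be knocked a few centimetres aside while the robot is not near it.
It also fails if it takes over 208 s, if anything falls off the work surface, if the arm or the gripper's body presses on something with over 40 N, if the wrist force passes 120 N, or if a joint passes its speed limit or range.

### The arm

A 7-joint arm with a two-finger parallel gripper is mounted at the origin on the work surface. World frame = base frame: x ahead of the robot, y to its left, z up, the work surface at z = 0. Lengths are in m, angles in rad, forces in N, time in s.
With the tool pointing down it reaches from about 0.425 to 0.925 m from the base axis. Payload 6.8 kg.
Tool frame: the origin (TCP) lies midway between the tips of the shut fingers; the grasp point (between the pads) lies 19 mm behind it (r.grip_depth is the distance from the TCP to the grasp point, in m); z points along the fingers, y is the line along which they close (so a half turn about z gives the same grasp; the last joint's range is limited). The gripper opens to 85 mm and grips with 20 to 120 N. Pads are 22 mm wide; open, the fingers measure 114 mm over their backs; the gripper's body (76 mm by 85 mm) begins 54 mm behind the grasp point. The pads swing forward as they close: fully open they stand 13 mm farther back than shut.
Start: joints at [1.082, 0.477, 0.022, 1.555, -0.011, 1.109, -0.083], TCP at [0.251, -0.627, 0.231] pointing down, gripper open.
Joint ranges: [-2.96, 2.96], [-0.34, 2.1], [-1.41, 1.46], [0.24, 2.44], [-1.37, 4.51], [0.17, 1.92], [-2.96, 2.96]. Speed limits (rad/s): [2.39, 2.39, 3.14, 3.14, 3.14, 3.14, 3.14].

### API

Orientations are given as a rotation vector (axis times angle).
In Python, from bench import telemetry, grab_frame, calibration, order, silhouettes, r gives the robot as it stands.
- The arm moves only by the tool apply_moves, never from a script. Its argument "moves" is a list of rows, each a list of 7 numbers: the turn, a rotation vector about the tool's x, y, z scaled (see below), then the shift along the tool's x, y, z scaled (see below), then the opening, from -1 (shut) to 1 (fully open). A call has exactly 8 rows; each row shifts and turns the commanded pose from where the row before left it, along the tool's axes as they then stand; what a row does not reach is not made up. The controller multiplies each number of a shift by 1000 mm and each number of a turn by 6 degrees. A row lasts 1/12 s, in which the tool goes at most 41.7 mm and 7.16 degrees, less where a joint would pass 70% of its speed; a pose out of reach is approached as far as the arm can. A call with a number of a shift or a turn outside -1 to 1 is refused whole. A call with a gripper value outside its range is refused whole. The fingers move at their own pace and stop on an object; "grip_force" is the grip in N (left out, the last holds). Time passes only in rows, so rows that do not move let the fingers close, or fill a call up. It gives the time, the measured TCP pose, the force, the opening and the grip force at its end, in the units of the state.
- telemetry.get_obs(): the state, without advancing time (a new reading comes with each control period).
- grab_frame(name): name is "scene" or "top"; returns the picture (400x640x3 uint8, blue, green, red); there is no depth.
- calibration(name): a dict with "fx", "fy", "cx", "cy" (pixels), "world_from_camera" (4x4, takes a point from camera to world coordinates). Camera axes: x right, y down, z forward; pixel columns grow to the right and rows downward; lengths in m; the calibration is good to about 2 mm. A picture is of the moment at which its call begins. calibration takes no time and is no camera call.
- order.hand_in(): hands the job in; it is judged then, once.
Trained networks look in the newest picture that a camera, given by its name, has taken for a name from the list of things; names that differ only in an ending like _2 or _b are one class to them, and where a whole thing is asked for, a point or a joint stands for the part that bears it (a point fixed in the world has none). Each returns a list of dicts, best first, with "p" (0 to 1); they miss things now and then, are a little off and sometimes report something else, mostly with a low value. They report only what shows in the picture. A call takes as long as a camera call.
- silhouettes(thing, camera): "mask" (400x640 bool, what is visible of it) and "extent" ([centre column, centre row, width, height] in pixels, round what is visible of it).
The state is a dict: "clock": time; "joints": joint angles; "qvel": joint speeds; "tau": joint torques, N m; "tcp_pos": TCP position; "orientation": TCP orientation; "contact_force": force on the tool from outside, world axes, zero at the start; "moment": the same for the moment, N m; "grip_width": finger opening in m; "gripper_force": force on a finger pad.
Only numpy, scipy, OpenCV 4.12 (cv2) and the standard library are available. Lean on these libraries where they do the work, as an engineer would, in place of code of your own. Each camera call takes 0.05 s, during which the arm holds its last target. There are 200 camera calls.

## Working session

There is one attempt and no reset: what is moved stays moved. The work goes in short steps, Python scripts to look and compute and a tool call to move; the robot and the scene stay as the last step left them, time stands still between calls to the robot, and variables do not carry over. Pictures are saved under pics/ and viewed, at most 14 in all, crops included, and the job is handed in when it is done.

Besides the shell and the picture viewer there is one more tool, called after "Emit:" as name(argument=value, ...) on one line, values as JSON. apply_moves: Moves the arm, as the interface text tells. Its arguments: {"type":"object","properties":{"moves":{"type":"array"},"grip_force":{"type":"number"}},"required":["moves"]}

```bash
ls; mkdir -p pics; python3 - <<'E'
from bench import telemetry, grab_frame, calibration, r
import cv2
o=telemetry.get_obs();print({k:(v if not hasattr(v,'round') else v) for k,v in o.items()})
for n in("scene","top"):
    f=grab_frame(n);cv2.imwrite(f"pics/{n}0.png",f);print(n,calibration(n))
print([a for a in dir(r) if a[0]!='_'])
E
```

```text
pics
{'clock': 0.0, 'joints': array([ 1.08188985,  0.47783115,  0.02235169,  1.55642667, -0.01144491,
        1.10931439, -0.08307854]), 'qvel': array([-8.33762175e-04,  3.25202546e-05, -1.00419472e-04,  9.24712608e-04,
       -1.02361093e-03,  3.79792105e-04, -3.37485308e-04]), 'tau': array([-1.24675244e-03, -5.96459699e+01,  1.60714701e+00, -2.81201327e+01,
        1.24574019e-02,  9.35408782e-03,  8.25244172e-06]), 'tcp_pos': array([ 0.25062446, -0.62611802,  0.23031562]), 'orientation': array([-3.08306103e+00, -5.94314651e-01,  8.44914967e-04]), 'contact_force': array([0.08976699, 1.11887491, 0.59654075]), 'moment': array([ 0.01929808, -0.01536899,  0.03314479]), 'gripper_force': 0.0, 'grip_width': 0.08539036870420977}
scene {'fx': 497.6752129323751, 'fy': 497.6752129323751, 'cx': 322.96950192676155, 'cy': 197.21734869660511, 'world_from_camera': array([[-8.60364173e-01,  3.67489630e-01, -3.53164072e-01,
         1.26078681e+00],
       [ 5.09679599e-01,  6.19737138e-01, -5.96785209e-01,
         1.17344686e+00],
       [-4.43484242e-04, -6.93453135e-01, -7.20501598e-01,
         1.47439766e+00],
       [ 0.00000000e+00,  0.00000000e+00,  0.00000000e+00,
         1.00000000e+00]])}
top {'fx': 393.17988923422115, 'fy': 393.17988923422115, 'cx': 319.42852028716777, 'cy': 197.46789528728948, 'world_from_camera': array([[ 0.00906017, -0.99692839,  0.0777926 ,  0.45801686],
       [-0.99965996, -0.0109323 , -0.02367364,  0.03755687],
       [ 0.02445138, -0.07755166, -0.99668845,  1.23289225],
       [ 0.        ,  0.        ,  0.        ,  1.        ]])}
['Unreachable', 'grip_depth']
```

```bash
ls -la pics
```

```text
total 728
drwxr-xr-x 2 agent agent   4096 Nov 29 23:24 .
drwxr-xr-x 3 agent agent   4096 Nov 29 23:24 ..
-rw-r--r-- 1 agent agent 346435 Nov 29 23:24 scene0.png
-rw-r--r-- 1 agent agent 387978 Nov 29 23:24 top0.png
```

View pics/scene0.png

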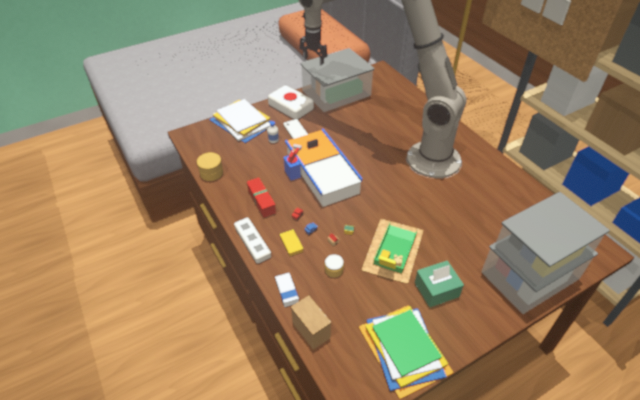

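View pics/top0.png

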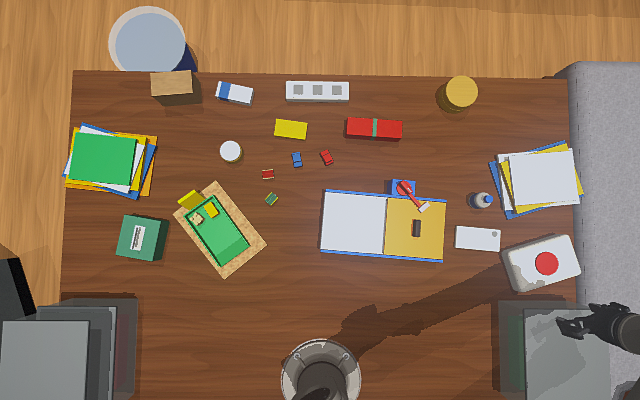

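The scene shows all four stray toys. In the top view, the red car is at (327,157), the blue car at (297,159), the cream house at (267,174) and the yellow house at (271,199). The tray is on its mat at (220,230), and the toy box spans x 321–445 px with its orange lid shut on the right (-y) half. The latch is at (405,190) and the lotion bottle at (481,200).

```bash
cat > h.py <<'E'
import numpy as np, cv2
from scipy.optimize import minimize
from scipy.spatial.transform import Rotation as R
from bench import telemetry, grab_frame, calibration, order, silhouettes, r
CAL={n:calibration(n) for n in("scene","top")}
def proj(n,P):
    c=CAL[n];T=np.linalg.inv(c["world_from_camera"]);p=np.asarray(P)@T[:3,:3].T+T[:3,3]
    return np.c_[c["fx"]*p[:,0]/p[:,2]+c["cx"],c["fy"]*p[:,1]/p[:,2]+c["cy"]]
def pix2world(n,uv,z):
    c=CAL[n];T=c["world_from_camera"];d=T[:3,:3]@[(uv[0]-c["cx"])/c["fx"],(uv[1]-c["cy"])/c["fy"],1]
    return T[:3,3]+d*(z-T[2,3])/d[2]
def boxpts(L,W,H,z0=0,x0=0,y0=0):
    return np.array([[x0+a*L/2,y0+b*W/2,z0+c*H] for a in(-1,1) for b in(-1,1) for c in(0,1)])
def place(P,x,y,th):
    c,s=np.cos(th),np.sin(th);return P@np.array([[c,-s,0],[s,c,0],[0,0,1]]).T+[x,y,0]
def masks(name,cams=("top","scene"),grab=True):
    out={}
    for n in cams:
        if grab: grab_frame(n)
        s=silhouettes(name,n)
        if s and s[0]["p"]>.3: out[n]=s[0]["mask"];print(name,n,round(s[0]["p"],2),np.round(s[0]["extent"],1),len(s))
        else: print(name,n,"none",[q["p"] for q in s])
    return out
S=8
def render(n,polys,x0,y0,w,h):
    im=np.zeros((h*S,w*S),np.uint8)
    for P in polys:
        q=cv2.convexHull(((proj(n,P)+.5-[x0,y0])*S*16).astype(np.int32))
        cv2.fillConvexPoly(im,q,1,shift=4)
    return cv2.resize(im.astype(np.float32),(w,h),interpolation=cv2.INTER_AREA)
def fit(ms,polys,guess,yaws,zoff=0):
    """polys: list of convex point sets in the thing's frame; returns x,y,yaw,err"""
    polys=[p+[0,0,zoff] for p in polys];rois={}
    for n,m in ms.items():
        v,u=np.nonzero(m);x0,y0=max(u.min()-8,0),max(v.min()-8,0);x1,y1=u.max()+9,v.max()+9
        rois[n]=(m[y0:y1,x0:x1].astype(np.float32),x0,y0)
    def cost(p):
        e=0
        for n,(m,x0,y0) in rois.items():
            g=render(n,[place(q,*p) for q in polys],x0,y0,m.shape[1],m.shape[0]);e+=np.abs(g-m).sum()/m.sum()
        return e/len(rois)
    best=None
    for t in yaws:
        sx=np.array([[*guess,t]]+[[guess[0]+a,guess[1]+b,t+c] for a,b,c in((.012,0,.0),(0,.012,0),(0,0,.3))])
        o=minimize(cost,sx[0],method="Nelder-Mead",options=dict(initial_simplex=sx,xatol=2e-4,fatol=1e-5,maxiter=150))
        if best is None or o.fun<best[3]: best=(*o.x,o.fun)
    return np.array(best)
DIM=dict(red_car=(.046,.028,.032),blue_car=(.046,.028,.032),cream_house=(.034,.028,.034),yellow_house=(.034,.028,.034),
 wagon=(.044,.028,.026),castle=(.03,.028,.032))
def toypoly(k):
    L,W,H=DIM[k]
    if 'car' in k: return [boxpts(L,W,.018),boxpts(L*.6,W,H)]
    if 'house' in k: return [boxpts(L,W,H*.6),np.r_[boxpts(L,W,H*.6),[[-L/2,0,H],[L/2,0,H]]]]
    return [boxpts(L,W,H)]
def toy(k,grab=True):
    ms=masks(k,grab=grab)
    if not ms: return None
    n="top" if "top" in ms else "scene"
    v,u=np.nonzero(ms[n]);g=pix2world(n,(u.mean(),v.mean()),.015)[:2]
    f=fit(ms,toypoly(k),g,[0,.8,1.57,2.36]);print(k,f.round(4),"yawdeg",round(np.degrees(f[2])%180,1));return f
def go(pos,ydeg=None,lean=None):
    """remaining move to TCP pos, tool down with tool-y at world angle ydeg (half-turn: nearest)"""
    o=telemetry.get_obs();Rc=R.from_rotvec(o["orientation"])
    if ydeg is None: Rt=Rc
    else:
        c=[]
        for k in(0,180):
            a=np.radians(ydeg+k);y=np.array([np.cos(a),np.sin(a),0]);z=np.array([0,0,-1.])
            Q=R.from_matrix(np.c_[np.cross(y,z),y,z]);c.append(((Rc.inv()*Q).magnitude(),Q))
        Rt=min(c,key=lambda q:q[0])[1]
    print("turn/6deg",(np.degrees((Rc.inv()*Rt).as_rotvec())/6).round(2),"shift after turn",Rt.inv().apply(np.array(pos)-o["tcp_pos"]).round(4))
def yaw(): 
    M=R.from_rotvec(telemetry.get_obs()["orientation"]).as_matrix();return np.degrees(np.arctan2(M[1,1],M[0,1]))
E
python3 - <<'E'
from h import *
P={}
for n in("scene","top"): grab_frame(n)
for k in("red_car","blue_car","cream_house","yellow_house"): toy(k,False)
vis={n:grab_frame(n) for n in CAL}
for k,c in (("toybox",(255,0,255)),("lid",(0,255,0)),("latch",(255,255,0)),("mat",(255,0,0)),("tray",(0,0,255)),("wagon",(0,255,255)),("castle",(255,255,255))):
    m=masks(k,grab=False); np.savez(f"{k}.npz",**m)
    for n in m:
        ct,_=cv2.findContours(m[n].astype(np.uint8),cv2.RETR_EXTERNAL,cv2.CHAIN_APPROX_NONE);cv2.drawContours(vis[n],ct,-1,c,1)
a=cv2.resize(vis["top"][160:300,160:480],(800,350));b=cv2.resize(vis["scene"][110:290,260:460],(800,720))[:,:]
cv2.imwrite("pics/m_top.png",a);cv2.imwrite("pics/m_scene.png",cv2.resize(b,(666,600)))
E
```

```text
red_car top none []
red_car scene 0.7 [293.3 243.9  25.2  26.8] 1
red_car [ 0.7714  0.1331 -0.022   0.6582] yawdeg 178.7
blue_car top 0.68 [297.2 160.4   8.1   9.5] 2
blue_car scene 0.52 [309.9 229.3  11.6  10.5] 1
blue_car [0.672  0.0809 3.3989 0.6311] yawdeg 14.7
cream_house top none []
cream_house scene 0.55 [331.  240.1  12.2   7.1] 1
cream_house [0.6247 0.1708 2.6089 0.3601] yawdeg 149.5
yellow_house top 0.64 [272.2 198.7  12.2  13.7] 1
yellow_house scene none []
yellow_house [ 0.5476  0.1593 -0.7597  0.1616] yawdeg 136.5
toybox top 0.57 [383.1 220.6 129.4  83.1] 1
toybox scene 0.8 [321.3 167.8  82.6  75.5] 2
lid top 0.8 [414.5 228.   65.2  58.8] 1
lid scene 0.82 [311.4 148.6  51.9  39.1] 1
latch top 0.75 [408.6 196.1  21.9  26.4] 2
latch scene none []
mat top 0.63 [219.6 230.   95.5  99.6] 1
mat scene 0.73 [391.9 251.1  60.1  60.4] 3
tray top 0.77 [213.5 229.1  75.   80.4] 2
tray scene 0.92 [393.9 249.4  45.9  41.6] 2
wagon top 0.64 [213.2 210.6  18.   16.1] 2
wagon scene none []
castle top 0.69 [372.8 128.1  56.6  26.2] 3
castle scene 0.48 [396.3 259.3   9.4  10.4] 2
```

View pics/m_top.png

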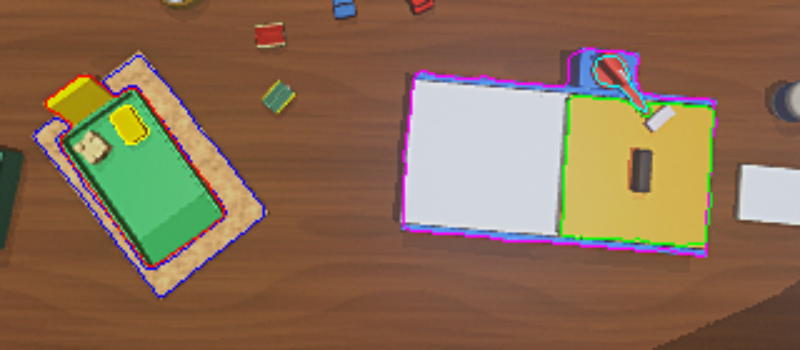

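View pics/m_scene.png

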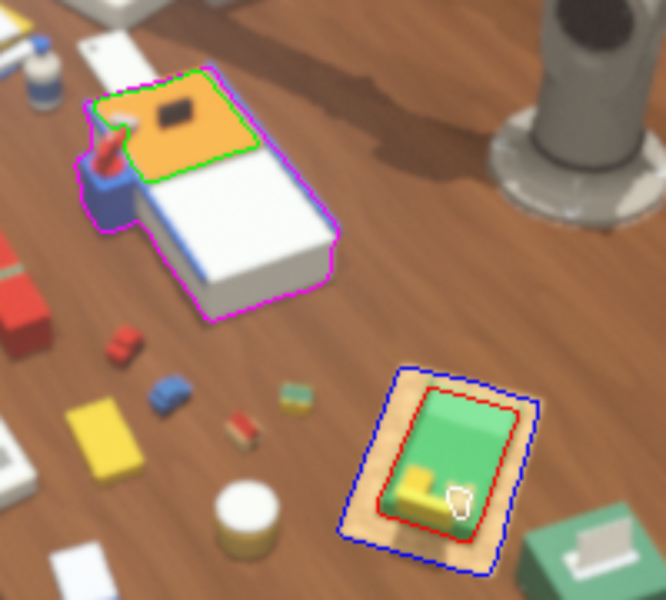

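The toy box, lid, mat and tray masks match the picture. The network masks for the toys are poor, and for red_car it picked the gift box. I'll segment the toys by colour against the wood and fit them in both views.

```bash
cat >> h.py <<'E'
def colmask(n,f,uv,rad=13,thr=22):
    lab=cv2.cvtColor(cv2.GaussianBlur(f,(0,0),.5),cv2.COLOR_BGR2LAB).astype(float);u,v=np.round(uv).astype(int)
    sub=lab[v-rad:v+rad+1,u-rad:u+rad+1];ring=np.r_[sub[:3].reshape(-1,3),sub[-3:].reshape(-1,3),sub[:,:3].reshape(-1,3),sub[:,-3:].reshape(-1,3)]
    d=(sub-np.median(ring,0))*[.5,1.3,1.3]
    m=(np.linalg.norm(d,axis=2)>thr).astype(np.uint8)
    k,l,st,ce=cv2.connectedComponentsWithStats(m)
    if k<2: return None
    j=min(range(1,k),key=lambda i:np.hypot(*(ce[i]-rad))-.15*st[i,4])
    M=np.zeros(f.shape[:2],bool);M[v-rad:v+rad+1,u-rad:u+rad+1]=l==j;return M
def ctoy(k,xy,frames,cams=("top","scene"),z=0,thr=22):
    ms={}
    for n in cams:
        m=colmask(n,frames[n],proj(n,[[*xy,.015+z]])[0],thr=thr)
        if m is not None: ms[n]=m
    f=fit(ms,toypoly(k),xy,[0,.8,1.57,2.36],z)
    print(k,f.round(4),"yaw",round(np.degrees(f[2])%180,1),{n:int(m.sum()) for n,m in ms.items()});return f,ms
E
python3 - <<'E'
from h import *
F={n:grab_frame(n) for n in CAL}
Z=lambda k:dict(np.load(k+".npz"))
vis={n:cv2.resize(F[n],None,fx=4,fy=4,interpolation=cv2.INTER_NEAREST) for n in F}
def draw(polys,p,c,z=0):
    for n in vis:
        for q in polys:
            hh=cv2.convexHull(((proj(n,place(q+[0,0,z],*p[:3]))+.5)*4).astype(np.int32));cv2.polylines(vis[n],[hh],True,c,1)
# toybox
best=None
for yp in np.arange(-.14,.0,.01):
    polys=[boxpts(.17,.36,.07),boxpts(.012,.36,.082,0,.081),boxpts(.012,.36,.082,0,-.081),boxpts(.048,.07,.079,0,.109,yp)]
    f=fit(Z("toybox"),polys,pix2world("top",(383,224),.07)[:2],[0])
    if best is None or f[3]<best[0][3]: best=(f,yp,polys)
tb,yp,polys=best;print("toybox",tb.round(4),"pillar y",yp);draw(polys,tb,(255,0,255))
m=fit(Z("mat"),[boxpts(.26,.17,.004)],pix2world("top",(219.6,230),0)[:2],[.8,2.3]);print("mat",m.round(4))
tp=[boxpts(.186,.11,.032,0,.002)[[0,2,4,5,6,7]],boxpts(.15,.11,.032,0,.02)]
a=np.radians(20);pl=[]
for s in(-.05,.018):
  for w in(-.03,.03):
    for t in(-.006,.006): pl.append([.115+s*np.sin(a)+t*np.cos(a),w,.072+s*np.cos(a)-t*np.sin(a)])
tp=[np.array([[x,y,z] for y in(-.055,.055) for x,z in((-.098,.0155),(-.06,0),(.095,0),(.095,.032),(-.06,.032))]),np.array(pl)]
t=fit(Z("tray"),tp,pix2world("top",(219,230),.01)[:2],[m[2],m[2]+np.pi],.004);print("tray",t.round(4),np.degrees(t[2]));draw(tp,t,(0,0,255),.004);draw([boxpts(.26,.17,.004)],m,(255,0,0))
lt=Z("latch");ly=tb[2]+np.pi/4
lp=[boxpts(.044,.014,.032,.087),boxpts(.075,.014,.008,.079,-.0325)]
l=fit(lt,lp,place(np.array([[.109,yp,0]]),*tb[:3])[0][:2],[ly]);print("latch",l.round(4),"expected yaw",ly, "in box", np.linalg.inv([[np.cos(tb[2]),-np.sin(tb[2])],[np.sin(tb[2]),np.cos(tb[2])]])@(l[:2]-tb[:2]));draw(lp,l,(0,255,255))
# lid bar: dark blob in lid
g=F["top"].max(2);v,u=np.nonzero((g<90)&(np.arange(400)[:,None]>212)&(np.arange(400)[:,None]<245)&(np.arange(640)[None]>400)&(np.arange(640)[None]<432))
w=pix2world("top",(u.mean(),v.mean()),.1);print("bar",w.round(4),len(u),"lid_frame y", )
c,s=np.cos(tb[2]),np.sin(tb[2]);d=w[:2]-tb[:2];print("bar in box",(c*d[0]+s*d[1]).round(4),(-s*d[0]+c*d[1]).round(4))
for k,uv in dict(red_car=(327,157),blue_car=(297,159.5),cream_house=(267.5,174),yellow_house=(271.5,199)).items():
    f,ms=ctoy(k,pix2world("top",uv,.015)[:2],F);draw(toypoly(k),f,(0,255,0))
cv2.imwrite("pics/f1.png",cv2.resize(vis["top"][560:1060,680:1800],(800,357)));cv2.imwrite("pics/f2.png",cv2.resize(vis["scene"][520:1140,1050:1750],(677,600)))
E
```

```text
toybox [ 0.4667 -0.1797 -0.0725  0.062 ] pillar y -0.04999999999999993
mat [0.4529 0.3171 3.8292 1.2592]
tray [0.4492 0.3228 6.9188 0.1484] 396.42024257254934
latch [ 0.5772 -0.2364  0.8124  0.3908] expected yaw 0.7128634884831277 in box [ 0.11434288 -0.04859952]
bar [ 0.4598 -0.2681  0.1   ] 82 lid_frame y
bar in box -0.0004 -0.0887
red_car [ 0.6794 -0.0114  0.5336  0.2385] yaw 30.6 {'top': 138, 'scene': 94}
blue_car [0.6715 0.0813 0.1986 0.1629] yaw 11.4 {'top': 139, 'scene': 128}
cream_house [0.6258 0.1695 1.0355 0.9915] yaw 59.3 {'top': 102, 'scene': 35}
yellow_house [ 0.5485  0.1589 -0.7481  0.2173] yaw 137.1 {'top': 109, 'scene': 79}
```

View pics/f1.png

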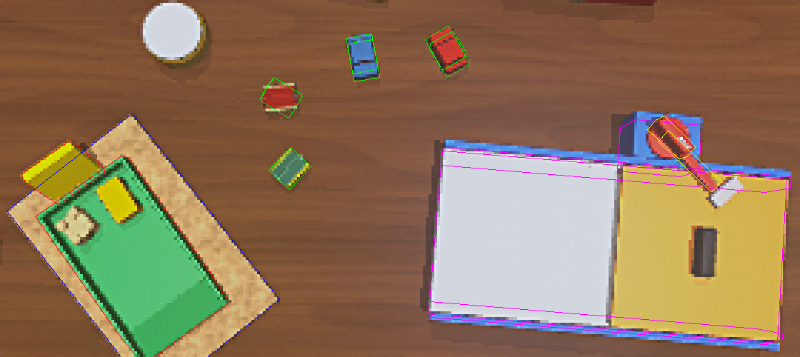

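View pics/f2.png

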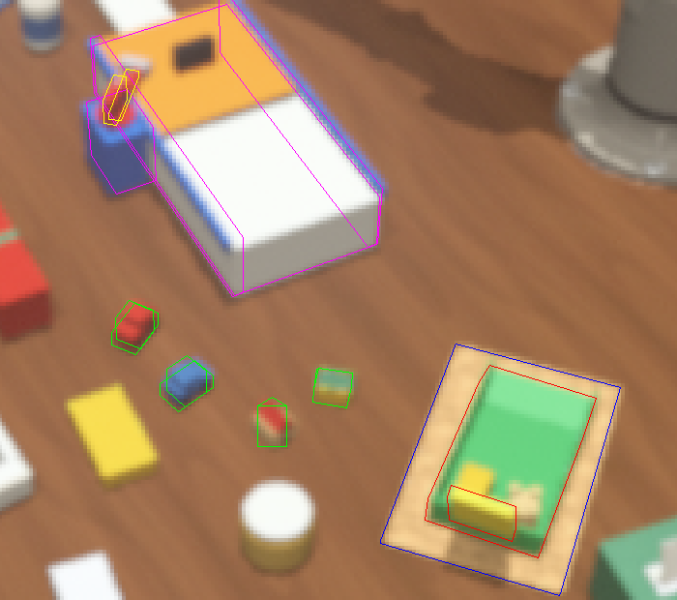

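The toy box, mat, tray, and car overlays line up. The cream house fit is wrong and the latch is a few mm off, so I'll refine those with colour and take an enlarged look.

```bash
python3 - <<'E'
from h import *
F={n:grab_frame(n) for n in CAL}
tb=(.4667,-.1797,-.0725)
def red(f,u0,u1,v0,v1):
    h=cv2.cvtColor(f,cv2.COLOR_BGR2HSV);m=((h[...,0]<9)|(h[...,0]>172))&(h[...,1]>130)&(h[...,2]>70)
    M=np.zeros_like(m);M[v0:v1,u0:u1]=m[v0:v1,u0:u1];return M
ms=dict(top=red(F["top"],390,435,175,215),scene=red(F["scene"],280,305,140,175))
print({n:int(m.sum()) for n,m in ms.items()})
for w in(.014,.02):
  lp=[boxpts(.044,.014,.032,.087),boxpts(.07,w,.008,.079,-.035),np.array([[.022*np.cos(q),.022*np.sin(q),z] for q in np.arange(0,6.3,.5) for z in(.079,.087)])]
  for pp in (lp,lp[:2]):
    l=fit(ms,pp,(.574,-.238),[.713]);print("latch",l.round(4))
vis=[]
for k,uv in dict(red_car=(327,157),blue_car=(297,159.5),cream_house=(267.5,174),yellow_house=(271.5,199)).items():
    f,m=ctoy(k,pix2world("top",uv,.015)[:2],F,thr=16);f,m=ctoy(k,pix2world("top",uv,.015)[:2],F,("top",),thr=16)
    u,v=map(int,uv);c=cv2.resize(F["top"][v-11:v+12,u-11:u+12],(276,276),interpolation=cv2.INTER_CUBIC)
    u,v=proj("scene",[[*f[:2],.015]])[0].astype(int);d=cv2.resize(F["scene"][v-11:v+12,u-11:u+12],(276,276),interpolation=cv2.INTER_CUBIC);vis.append(np.vstack([c,d]))
u,v=408,195;c=cv2.resize(F["top"][v-15:v+16,u-15:u+16],(276,276),interpolation=cv2.INTER_CUBIC);u,v=293,158;d=cv2.resize(F["scene"][v-15:v+16,u-15:u+16],(276,276),interpolation=cv2.INTER_CUBIC)
vis.append(np.vstack([c,d]))
cv2.imwrite("pics/t1.png",cv2.resize(np.hstack(vis),(800,320)))
E
```

```text
{'top': 195, 'scene': 77}
latch [ 0.578  -0.2379  0.7632  0.5531]
latch [ 0.5773 -0.2345  0.7936  0.5553]
latch [ 0.5782 -0.2368  0.8091  0.6566]
latch [ 0.5782 -0.2342  0.8298  0.6415]
red_car [ 0.6798 -0.0111  0.5141  0.1633] yaw 29.5 {'top': 148, 'scene': 109}
red_car [ 0.6803 -0.0104  3.625   0.0979] yaw 27.7 {'top': 148}
blue_car [0.6712 0.0813 0.2088 0.1426] yaw 12.0 {'top': 147, 'scene': 139}
blue_car [0.6725 0.0819 0.2174 0.0891] yaw 12.5 {'top': 147}
cream_house [0.6245 0.1694 1.6238 0.5257] yaw 93.0 {'top': 112, 'scene': 54}
cream_house [0.6256 0.1705 1.7045 0.0974] yaw 97.7 {'top': 112}
yellow_house [0.548  0.1592 2.3727 0.1672] yaw 135.9 {'top': 118, 'scene': 88}
yellow_house [0.5489 0.1598 2.4186 0.1   ] yaw 138.6 {'top': 118}
```

View pics/t1.png

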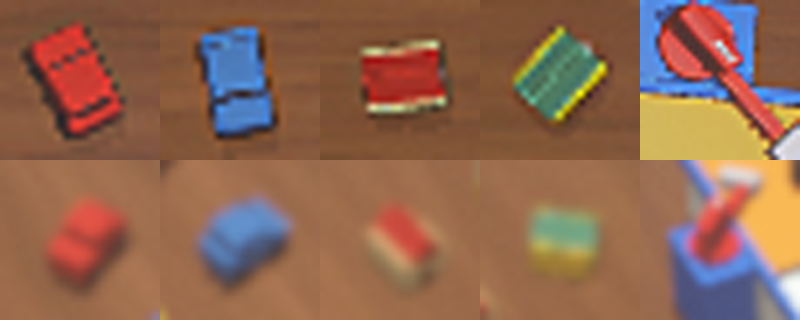

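```bash
python3 - <<'E'
from h import *
print(yaw());go((.578,-.2375,.20),-48.5);go((.578,-.2375,.093),-48.5)
E
```

```text
-68.1835536810876
turn/6deg [ 0.   -0.   -3.28] shift after turn [ 0.5029 -0.0747  0.0313]
turn/6deg [ 0.   -0.   -3.28] shift after turn [ 0.5029 -0.0747  0.1383]
```

Emit:
apply_moves(moves=[[0,0,-0.82,0,0,0,1],[0,0,-0.82,0,0,0,1],[0,0,-0.82,0,0,0,1],[0,0,-0.82,0,0,0,1],[0,0,0,0.02,-0.005,0,1],[0,0,0,0.035,-0.005,0,1],[0,0,0,0.035,-0.005,0,1],[0,0,0,0.035,-0.005,0,1]], grip_force=40)

```text
clock: 2.27
tcp_pos: [0.3317, -0.528, 0.2313]
orientation: [2.938, 1.111, 0.0]
contact_force: [1.0, 0.1, 0.4]
grip_width: 0.0856
gripper_force: 0.0
```

Emit:
apply_moves(moves=[[0,0,0,0.038,-0.006,0,1],[0,0,0,0.038,-0.006,0,1],[0,0,0,0.038,-0.006,0,1],[0,0,0,0.038,-0.006,0,1],[0,0,0,0.038,-0.006,0,1],[0,0,0,0.038,-0.006,0,1],[0,0,0,0.038,-0.006,0.0,1],[0,0,0,0.038,-0.006,0,1]])

```text
clock: 2.93
tcp_pos: [0.5281, -0.29, 0.2316]
orientation: [2.937, 1.113, 0.001]
contact_force: [0.5, -0.6, -1.5]
grip_width: 0.0855
gripper_force: 0.0
```

```bash
python3 - <<'E'
from h import *
o=telemetry.get_obs();print(o["clock"],o["tcp_pos"],o["joints"],yaw());go((.578,-.2375,.093),-48.5)
E
```

```text
2.9333 [ 0.52813837 -0.28999251  0.23162416] [ 0.5570473   0.36746397 -0.20416017  1.72449322  0.08391784  1.05751064
 -0.52176221] -48.51251368110905
turn/6deg [ 0.01 -0.   -0.  ] shift after turn [ 0.0721 -0.0063  0.1386]
```

Emit:
apply_moves(moves=[[0,0,0,0.035,-0.004,0.0,1],[0,0,0,0.03,-0.003,0.02,1],[0,0,0,0.008,0,0.03,1],[0,0,0,0,0,0.035,1],[0,0,0,0,0,0.03,1],[0,0,0,0,0,0.015,1],[0,0,0,0,0,0.009,1],[0,0,0,0,0,0,1]])

```text
clock: 3.6
tcp_pos: [0.576, -0.2375, 0.0903]
orientation: [-2.936, -1.112, 0.004]
contact_force: [-0.2, -0.5, 1.2]
grip_width: 0.0853
gripper_force: 0.0
```

```bash
python3 - <<'E'
from h import *
o=telemetry.get_obs();print(o["clock"],o["tcp_pos"],o["contact_force"]);go((.578,-.2375,.093),-48.5)
f=grab_frame("scene");g=grab_frame("top")
cv2.imwrite("pics/l1.png",np.hstack([cv2.resize(f[110:210,250:350],(400,400)),cv2.resize(g[140:240,360:460],(400,400))]))
E
```

```text
3.6 [ 0.57601269 -0.23751961  0.09032059] [-0.2060124  -0.45662734  1.15608526]
turn/6deg [-0.03  0.02  0.  ] shift after turn [ 0.0015  0.0013 -0.0027]
```

View pics/l1.png

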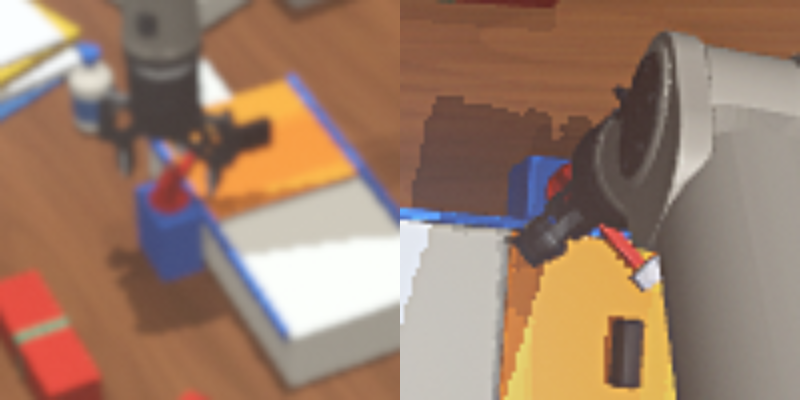

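The fingers stand either side of the red knob, at (175,170) in the left crop, so I'll close and turn it.

Emit:
apply_moves(moves=[[0,0,0,0.0015,0.001,-0.002,0],[0,0,0,0,0,0,-1],[0,0,0,0,0,0,-1],[0,0,0,0,0,0,-1],[0,0,0,0,0,0,-1],[0,0,0,0,0,0,-1],[0,0,0,0,0,0,-1],[0,0,0,0,0,0,-1]], grip_force=40)

```text
clock: 4.37
tcp_pos: [0.579, -0.2376, 0.0947]
orientation: [2.938, 1.113, 0.0]
contact_force: [-1.7, 1.1, 4.5]
grip_width: 0.0134
gripper_force: 43.3
```

Emit:
apply_moves(moves=[[0,0,-0.5,0,0,0,-1],[0,0,-0.8,0,0,0,-1],[0,0,-0.8,0,0,0,-1],[0,0,-0.8,0,0,0,-1],[0,0,-0.8,0,0,0,-1],[0,0,-0.8,0,0,0,-1],[0,0,-0.8,0,0,0,-1],[0,0,-0.8,0,0,0,-1]])

```text
clock: 5.03
tcp_pos: [0.5791, -0.2377, 0.0947]
orientation: [2.436, 1.984, 0.0]
contact_force: [-1.7, 0.3, 4.9]
grip_width: 0.0133
gripper_force: 43.4
```

Emit:
apply_moves(moves=[[0,0,-0.8,0,0,0,-1],[0,0,-0.8,0,0,0,-1],[0,0,-0.8,0,0,0,-1],[0,0,-0.8,0,0,0,-1],[0,0,-0.8,0,0,0,-1],[0,0,-0.8,0,0,0,-1],[0,0,0,0,0,0,-1],[0,0,0,0,0,0,0]])

```text
clock: 5.7
tcp_pos: [0.579, -0.2377, 0.0942]
orientation: [1.873, 2.522, 0.0]
contact_force: [-0.4, 1.3, -1.4]
grip_width: 0.0241
gripper_force: 0.0
```

Emit:
apply_moves(moves=[[0,0,0,0,0,0,1],[0,0,0,0,0,0,1],[0,0,0,0,0,0,1],[0,0,0,0,0,-0.02,1],[0,0,0,0,0,-0.035,1],[0,0,0,0,0,-0.03,1],[0,0,0,0,0,-0.01,1],[0,0,0,0,0,0,1]])

```text
clock: 6.37
tcp_pos: [0.581, -0.238, 0.1927]
orientation: [1.868, 2.519, 0.003]
contact_force: [-0.2, 1.2, 0.3]
grip_width: 0.085
gripper_force: 0.0
```

```bash
python3 - <<'E'
from h import *
o=telemetry.get_obs();print(o["clock"],o["tcp_pos"],o["contact_force"],yaw());go((.4598,-.268,.080),85.85)
E
```

```text
6.3667 [ 0.58102416 -0.23798324  0.19272528] [-0.16961379  1.17594703  0.34224655] 16.873539739112513
turn/6deg [  0.02   0.06 -11.5 ] shift after turn [ 0.1187 -0.0387  0.1127]
```

Emit:
apply_moves(moves=[[0,0,-1,0,0,0,1],[0,0,-1,0,0,0,1],[0,0,-1,0,0,0,1],[0,0,-1,0,0,0,1],[0,0,-1,0,0,0,1],[0,0,-1,0,0,0,1],[0,0,-1,0,0,0,1],[0,0,-1,0,0,0,1]])

```text
clock: 7.03
tcp_pos: [0.578, -0.2374, 0.1874]
orientation: [-0.674, -3.066, -0.001]
contact_force: [-0.1, -0.8, 0.3]
grip_width: 0.0856
gripper_force: 0.0
```

Emit:
apply_moves(moves=[[0,0,-1,0,0,0,1],[0,0,-1,0,0,0,1],[0,0,-1,0,0,0,1],[0,0,-0.5,0.02,-0.008,0,1],[0,0,0,0.035,-0.012,0,1],[0,0,0,0.035,-0.012,0,1],[0,0,0,0.022,-0.007,0,1],[0,0,0,0.006,0,0,1]])

```text
clock: 7.7
tcp_pos: [0.4528, -0.2689, 0.187]
orientation: [-0.119, -3.133, 0.0]
contact_force: [1.1, -0.3, -0.8]
grip_width: 0.0854
gripper_force: 0.0
```

```bash
python3 - <<'E'
from h import *
o=telemetry.get_obs();print(o["clock"],o["tcp_pos"],o["joints"],yaw());go((.4598,-.268,.080),85.85)
E
```

```text
7.7 [ 0.45277988 -0.26891388  0.18703352] [ 1.08626851  0.40389899 -0.82983088  1.90823194  0.35654789  0.98861245
  1.5892577 ] 85.63795514644505
turn/6deg [-0.   -0.06 -0.04] shift after turn [-0.0069  0.0014  0.107 ]
```

Emit:
apply_moves(moves=[[0,0,0,-0.006,0.001,0.02,1],[0,0,0,0,0,0.035,1],[0,0,0,0,0,0.03,1],[0,0,0,0,0,0.015,1],[0,0,0,0,0,0.006,0],[0,0,0,0,0,0,-1],[0,0,0,0,0,0,-1],[0,0,0,0,0,0,-1]], grip_force=50)

```text
clock: 8.37
tcp_pos: [0.4653, -0.2665, 0.0843]
orientation: [0.112, 3.138, -0.001]
contact_force: [-0.6, -0.1, -0.3]
grip_width: 0.0387
gripper_force: 0.0
```

Emit:
apply_moves(moves=[[0,0,0,0,0,0,-1],[0,0,0,0,0,0,-1],[0,0,0,0,0.005,0,-1],[0,0,0,0,0.015,0,-1],[0,0,0,0,0.02,0,-1],[0,0,0,0,0.025,0,-1],[0,0,0,0,0.025,0,-1],[0,0,0,0,0.025,0,-1]])

```text
clock: 9.03
tcp_pos: [0.4742, -0.1515, 0.0847]
orientation: [0.115, 3.136, -0.002]
contact_force: [4.4, -3.0, 2.3]
grip_width: 0.0147
gripper_force: 48.9
```

Emit:
apply_moves(moves=[[0,0,0,0,0.02,0,-1],[0,0,0,0,0.015,0,-1],[0,0,0,0,0.008,0,-1],[0,0,0,0,0.004,0,-1],[0,0,0,0,0.003,0,-1],[0,0,0,0,0.002,0,-1],[0,0,0,0,0.001,0,-1],[0,0,0,0,0,0,-1]])

```text
clock: 9.7
tcp_pos: [0.4776, -0.1069, 0.0846]
orientation: [0.122, 3.137, -0.015]
contact_force: [2.0, -22.0, 9.3]
grip_width: 0.0153
gripper_force: 51.0
```

```bash
python3 - <<'E'
from h import *
o=telemetry.get_obs();print(o["clock"],o["tcp_pos"],o["contact_force"],yaw())
a=np.array([.4653,-.2665]);print(np.linalg.norm(o["tcp_pos"][:2]-a))
E
```

```text
9.7 [ 0.47762873 -0.10694026  0.08463689] [  2.0235418  -22.02893603   9.29884674] 85.54467324720306
0.16003533900275704
```

Emit:
apply_moves(moves=[[0,0,0,0,-0.004,0,0],[0,0,0,0,0,0,1],[0,0,0,0,0,0,1],[0,0,0,0,0,0,1],[0,0,0,0,0,-0.02,1],[0,0,0,0,0,-0.035,1],[0,0,0,0,0,-0.02,1],[0,0,0,0,0,-0.005,1]])

```text
clock: 10.37
tcp_pos: [0.4778, -0.1019, 0.1663]
orientation: [0.11, 3.135, -0.001]
contact_force: [-0.5, -0.4, 0.5]
grip_width: 0.0854
gripper_force: 0.0
```

```bash
cat >> h.py <<'E'
TOYS=dict(red_car=(.680,-.0108),blue_car=(.672,.0815),cream_house=(.625,.170),yellow_house=(.5485,.1595))
TRAY=(.4492,.3228,.6356)
def intray(p):
    c,s=np.cos(TRAY[2]),np.sin(TRAY[2]);d=np.array(p[:2])-TRAY[:2];return np.array([c*d[0]+s*d[1],-s*d[0]+c*d[1]])
def fromtray(x,y): return place(np.array([[x,y,0.]]),*TRAY)[0][:2]
E
python3 - <<'E'
from h import *
print(telemetry.get_obs()["tcp_pos"])
F={n:grab_frame(n) for n in CAL}
for k in("red_car","blue_car"): ctoy(k,TOYS[k],F,("top",),thr=16)
sc=F["top"];
for nm,uv in dict(wagon=(211.5,210),castle=(197,218)).items(): print(nm,intray(pix2world("top",uv,.035)))
go((.680,-.0108,.18),118.5)
E
```

```text
[ 0.47779951 -0.10185009  0.16630035]
red_car [ 0.6805 -0.0104  0.4787  0.0973] yaw 27.4 {'top': 147}
blue_car [0.6726 0.0818 0.2195 0.0894] yaw 12.6 {'top': 148}
wagon [ 0.05649404 -0.02559506]
castle [0.06208834 0.02346249]
turn/6deg [-0.01  0.02 -5.43] shift after turn [-0.2226 -0.0166 -0.016 ]
```

Emit:
apply_moves(moves=[[0,0,-1,0,0,-0.005,1],[0,0,-1,0,0,-0.005,1],[0,0,-1,0,0,-0.005,1],[0,0,-1,0,0,0,1],[0,0,-1,0,0,0,1],[0,0,-0.43,0,0,0,1],[0,0,0,-0.03,-0.002,0,1],[0,0,0,-0.04,-0.003,0,1]])

```text
clock: 11.13
tcp_pos: [0.5371, -0.0762, 0.1757]
orientation: [0.766, -3.04, 0.001]
contact_force: [0.4, -0.5, 1.0]
grip_width: 0.0855
gripper_force: 0.0
```

Emit:
apply_moves(moves=[[0,0,0,-0.04,-0.003,0,1],[0,0,0,-0.04,-0.003,0,1],[0,0,0,-0.04,-0.003,0,1],[0,0,0,-0.025,-0.003,0.02,1],[0,0,0,-0.008,0,0.035,1],[0,0,0,0,0,0.035,1],[0,0,0,0,0,0.025,1],[0,0,0,0,0,0,1]])

```text
clock: 11.8
tcp_pos: [0.6747, -0.0116, 0.0547]
orientation: [0.772, -3.032, -0.004]
contact_force: [-0.9, -1.7, -1.2]
grip_width: 0.0855
gripper_force: 0.0
```

```bash
python3 - <<'E'
from h import *
o=telemetry.get_obs();print(o["clock"],o["tcp_pos"],o["joints"]);go((.680,-.0108,.004),118.5)
E
```

```text
11.8 [ 0.67473092 -0.01159152  0.05469772] [ 0.44976437  0.81835167 -0.79746326  1.62880718  0.66739559  1.00121094
  1.49898643]
turn/6deg [ 0.05 -0.11  0.01] shift after turn [-0.005  -0.0018  0.0507]
```

Emit:
apply_moves(moves=[[0,0,0,0,0,0.02,1],[0,0,0,0,0,0.018,1],[0,0,0,0,0,0.012,1],[0,0,0,0,0,0.006,1],[0,0,0,0,0,0.004,0.5],[0,0,0,0,0,0.0,-0.3],[0,0,0,0,0,0,-1],[0,0,0,0,0,0,-1]], grip_force=40)

```text
clock: 12.47
tcp_pos: [0.6808, -0.0113, 0.0044]
orientation: [-0.772, 3.044, -0.0]
contact_force: [-0.3, 0.2, -0.2]
grip_width: 0.0387
gripper_force: 0.0
```

Emit:
apply_moves(moves=[[0,0,0,0,0,0,-1],[0,0,0,0,0,0,-1],[0,0,0,0,0,0,-1],[0,0,0,0,0,0,-1],[0,0,0,0,0,-0.01,-1],[0,0,0,0,0,-0.03,-1],[0,0,0,0,0,-0.03,-1],[0,0,0,0,0,-0.02,-1]])

```text
clock: 13.13
tcp_pos: [0.6807, -0.011, 0.0963]
orientation: [-0.773, 3.043, 0.0]
contact_force: [1.0, -0.2, 1.1]
grip_width: 0.0272
gripper_force: 40.3
```

```bash
python3 - <<'E'
from h import *
o=telemetry.get_obs();print(o["tcp_pos"],o["grip_width"],yaw());p=fromtray(.012,.026);print(p);go((*p,.15),36.4)
E
```

```text
[ 0.68067844 -0.011022    0.09627583] 0.027176228011720913 118.49558047493517
[0.44342142 0.35084653]
turn/6deg [1.000e-02 2.000e-02 1.368e+01] shift after turn [ 0.4321  0.0238 -0.0537]
```

Emit:
apply_moves(moves=[[0,0,1,0,0,-0.02,-1],[0,0,1,0,0,-0.02,-1],[0,0,1,0,0,-0.016,-1],[0,0,1,0,0,0,-1],[0,0,1,0,0,0,-1],[0,0,1,0,0,0,-1],[0,0,1,0,0,0,-1],[0,0,1,0,0,0,-1]])

```text
clock: 13.8
tcp_pos: [0.6797, -0.0114, 0.1498]
orientation: [-0.54, -3.095, -0.0]
contact_force: [0.1, 0.7, -0.2]
grip_width: 0.0272
gripper_force: 40.3
```

Emit:
apply_moves(moves=[[0,0,1,0,0,0,-1],[0,0,1,0,0,0,-1],[0,0,1,0,0,0,-1],[0,0,1,0,0,0,-1],[0,0,1,0,0,0,-1],[0,0,0.68,0.02,0.001,0,-1],[0,0,0,0.03,0.002,0,-1],[0,0,0,0.04,0.002,0,-1]])

```text
clock: 14.47
tcp_pos: [0.6299, 0.0608, 0.1494]
orientation: [1.424, 2.799, -0.001]
contact_force: [0.0, 1.1, -0.1]
grip_width: 0.0272
gripper_force: 40.3
```

Emit:
apply_moves(moves=[[0,0,0,0.04,0.002,0,-1],[0,0,0,0.04,0.002,0,-1],[0,0,0,0.04,0.002,0,-1],[0,0,0,0.04,0.002,0,-1],[0,0,0,0.04,0.002,0,-1],[0,0,0,0.04,0.002,0,-1],[0,0,0,0.04,0.002,0,-1],[0,0,0,0.03,0.002,0,-1]])

```text
clock: 15.13
tcp_pos: [0.4555, 0.3252, 0.1501]
orientation: [-1.412, -2.806, -0.001]
contact_force: [-0.4, -0.4, -0.3]
grip_width: 0.027
gripper_force: 40.3
```

Emit:
apply_moves(moves=[[0,0,0,0.02,0.001,0,-1],[0,0,0,0.01,0.001,0,-1],[0,0,0,0.002,0.001,0,-1],[0,0,0,0,0,0,-1],[0,0,0,0,0,0,-1],[0,0,0,0,0,0,-1],[0,0,0,0,0,0,-1],[0,0,0,0,0,0,-1]])

```text
clock: 15.8
tcp_pos: [0.4427, 0.3486, 0.1492]
orientation: [1.419, 2.802, -0.001]
contact_force: [-0.2, 0.6, -0.7]
grip_width: 0.0269
gripper_force: 40.3
```

```bash
python3 - <<'E'
from h import *
o=telemetry.get_obs();print(o["tcp_pos"],o["joints"],o["grip_width"],yaw());p=fromtray(.012,.026);go((*p,.016),36.4)
E
```

```text
[0.44269126 0.34860489 0.14919632] [-0.2667325   0.46891402 -0.65552995  1.86865919  0.35337518  0.92228277
 -0.45395543] 0.02692666722246576 36.28594672203393
turn/6deg [-0.    0.   -0.02] shift after turn [0.0014 0.0019 0.1332]
```

Emit:
apply_moves(moves=[[0,0,0,0.001,-0.008,0.02,-1],[0,0,0,0,0,0.035,-1],[0,0,0,0,0,0.035,-1],[0,0,0,0,0,0.025,-1],[0,0,0,0,0,0.013,-1],[0,0,0,0,0,0.006,-1],[0,0,0,0,0,0,-1],[0,0,0,0,0,0,-1]])

```text
clock: 16.47
tcp_pos: [0.4355, 0.3464, 0.0163]
orientation: [1.417, 2.804, 0.002]
contact_force: [-0.7, 0.3, 0.3]
grip_width: 0.0273
gripper_force: 40.3
```

Emit:
apply_moves(moves=[[0,0,0,0,0,0,-0.15],[0,0,0,0,0,0,-0.15],[0,0,0,0,0,0,-0.15],[0,0,0,0,0,0,-0.15],[0,0,0,0,0,-0.01,-0.15],[0,0,0,0,0,-0.03,0],[0,0,0,0,0,-0.04,1],[0,0,0,0,0,-0.04,1]])

```text
clock: 17.13
tcp_pos: [0.434, 0.3453, 0.1368]
orientation: [-1.415, -2.803, 0.003]
contact_force: [0.8, -0.3, 0.6]
grip_width: 0.0659
gripper_force: 0.0
```

```bash
python3 - <<'E'
from h import *
o=telemetry.get_obs();print(o["tcp_pos"],o["contact_force"])
F={n:grab_frame(n) for n in CAL}
f,_=ctoy("blue_car",TOYS["blue_car"],F,("top",),thr=16)
go((.672,.0815,.15),102.5-180);go((.672,.0815,.15),102.5)
E
```

```text
[0.43396182 0.34531781 0.13678087] [ 0.79494612 -0.30686932  0.63147136]
blue_car [0.6726 0.0818 0.2188 0.0891] yaw 12.5 {'top': 147}
turn/6deg [  0.1    0.06 -11.02] shift after turn [-0.171  -0.3121 -0.0075]
turn/6deg [  0.1    0.06 -11.02] shift after turn [-0.171  -0.3121 -0.0075]
```

Emit:
apply_moves(moves=[[0,0,-1,0,0,-0.015,1],[0,0,-1,0,0,0,1],[0,0,-1,0,0,0,1],[0,0,-1,0,0,0,1],[0,0,-1,0,0,0,1],[0,0,-1,0,0,0,1],[0,0,-1,0,0,0,1],[0,0,-1,0,0,0,1]])

```text
clock: 17.9
tcp_pos: [0.4348, 0.3456, 0.1509]
orientation: [0.145, 3.138, -0.0]
contact_force: [0.1, -0.1, -0.3]
grip_width: 0.0854
gripper_force: 0.0
```

Emit:
apply_moves(moves=[[0,0,-1,0,0,0,1],[0,0,-1,0,0,0,1],[0,0,-1,0,0,0,1],[0,0,0,-0.01,-0.018,0,1],[0,0,0,-0.018,-0.034,0,1],[0,0,0,-0.019,-0.034,0,1],[0,0,0,-0.019,-0.035,0,1],[0,0,0,-0.019,-0.035,0,1]])

```text
clock: 18.57
tcp_pos: [0.5523, 0.21, 0.151]
orientation: [-0.34, 3.123, -0.001]
contact_force: [0.4, 0.1, 0.5]
grip_width: 0.0857
gripper_force: 0.0
```

Emit:
apply_moves(moves=[[0,0,0,-0.019,-0.035,0,1],[0,0,0,-0.019,-0.035,0,1],[0,0,0,-0.019,-0.035,0,1],[0,0,0,-0.018,-0.03,0.01,1],[0,0,0,-0.008,-0.015,0.025,1],[0,0,0,-0.003,-0.006,0.03,1],[0,0,0,0,0,0.015,1],[0,0,0,0,0,0,1]])

```text
clock: 19.23
tcp_pos: [0.6661, 0.0767, 0.0666]
orientation: [0.338, -3.116, 0.001]
contact_force: [-0.4, -0.7, 0.0]
grip_width: 0.0856
gripper_force: 0.0
```

Emit:
apply_moves(moves=[[0,0,0,0,0,0,1],[0,0,0,0,0,0,1],[0,0,0,0,0,0,1],[0,0,0,0,0,0,1],[0,0,0,0,0,0,1],[0,0,0,0,0,0,1],[0,0,0,0,0,0,1],[0,0,0,0,0,0,1]])

```text
clock: 19.9
tcp_pos: [0.6689, 0.0777, 0.0705]
orientation: [-0.339, 3.123, -0.0]
contact_force: [-0.2, 0.4, -0.1]
grip_width: 0.0854
gripper_force: 0.0
```

```bash
python3 - <<'E'
from h import *
o=telemetry.get_obs();print(o["tcp_pos"]);go((.672,.0815,.004),102.5)
E
```

```text
[0.66889402 0.07770269 0.07047334]
turn/6deg [-0.    0.   -0.02] shift after turn [-0.0039  0.003   0.0665]
```

Emit:
apply_moves(moves=[[0,0,0,-0.004,0.003,0.02,1],[0,0,0,0,0,0.02,1],[0,0,0,0,0,0.015,1],[0,0,0,0,0,0.008,1],[0,0,0,0,0,0.0035,0.5],[0,0,0,0,0,0.0,-0.3],[0,0,0,0,0,0,-1],[0,0,0,0,0,0,-1]])

```text
clock: 20.57
tcp_pos: [0.6728, 0.0818, 0.0048]
orientation: [-0.339, 3.122, 0.0]
contact_force: [-0.3, 0.3, -0.1]
grip_width: 0.039
gripper_force: 0.0
```

Emit:
apply_moves(moves=[[0,0,0,0,0,0,-1],[0,0,0,0,0,0,-1],[0,0,0,0,0,0,-1],[0,0,0,0,0,0,-1],[0,0,0,0,0,-0.01,-1],[0,0,0,0,0,-0.035,-1],[0,0,0,0,0,-0.035,-1],[0,0,0,0,0,-0.02,-1]])

```text
clock: 21.23
tcp_pos: [0.6732, 0.0823, 0.1078]
orientation: [-0.339, 3.12, 0.001]
contact_force: [1.0, 0.2, -0.1]
grip_width: 0.0271
gripper_force: 40.3
```

```bash
python3 - <<'E'
from h import *
o=telemetry.get_obs();print(o["tcp_pos"],o["grip_width"],yaw());p=fromtray(.002,-.026);print(p);go((*p,.15),36.4)
E
```

```text
[0.67317414 0.08229171 0.1077991 ] 0.02706898959697344 102.41704995405387
[0.4662446  0.30306471]
turn/6deg [ 0.02  0.03 11.  ] shift after turn [ 0.3005 -0.0355 -0.0422]
```

Emit:
apply_moves(moves=[[0,0,1,0,0,-0.02,-1],[0,0,1,0,0,-0.022,-1],[0,0,1,0,0,0,-1],[0,0,1,0,0,0,-1],[0,0,1,0,0,0,-1],[0,0,1,0,0,0,-1],[0,0,1,0,0,0,-1],[0,0,1,0,0,0,-1]])

```text
clock: 21.9
tcp_pos: [0.6718, 0.0815, 0.1462]
orientation: [-0.968, -2.989, 0.0]
contact_force: [-0.5, 0.8, -0.7]
grip_width: 0.0271
gripper_force: 40.3
```

Emit:
apply_moves(moves=[[0,0,1,0,0,0,-1],[0,0,1,0,0,0,-1],[0,0,1,0,0,0,-1],[0,0,0,0.02,-0.0025,0,-1],[0,0,0,0.035,-0.004,0,-1],[0,0,0,0.04,-0.005,0,-1],[0,0,0,0.04,-0.005,0,-1],[0,0,0,0.04,-0.005,0,-1]])

```text
clock: 22.57
tcp_pos: [0.5493, 0.2106, 0.1463]
orientation: [-1.417, -2.804, -0.0]
contact_force: [0.1, 0.2, -0.4]
grip_width: 0.0272
gripper_force: 40.3
```

Emit:
apply_moves(moves=[[0,0,0,0.04,-0.005,0,-1],[0,0,0,0.035,-0.005,0,-1],[0,0,0,0.03,-0.003,0,-1],[0,0,0,0.015,-0.001,0,-1],[0,0,0,0.006,0,0,-1],[0,0,0,0,0,0,-1],[0,0,0,0,0,0,-1],[0,0,0,0,0,0,-1]])

```text
clock: 23.23
tcp_pos: [0.4663, 0.301, 0.1457]
orientation: [1.42, 2.802, -0.001]
contact_force: [-0.2, 0.3, -0.3]
grip_width: 0.0268
gripper_force: 40.3
```

```bash
python3 - <<'E'
from h import *
o=telemetry.get_obs();print(o["tcp_pos"],o["grip_width"],yaw());p=fromtray(.002,-.027);go((*p,.015),36.4)
E
```

```text
[0.46631527 0.30104565 0.14567225] 0.02677196637809727 36.23766784347796
turn/6deg [-0.    0.01 -0.03] shift after turn [0.0007 0.0011 0.1307]
```

Emit:
apply_moves(moves=[[0,0,0,0.001,0.001,0.02,-1],[0,0,0,0,0,0.035,-1],[0,0,0,0,0,0.035,-1],[0,0,0,0,0,0.023,-1],[0,0,0,0,0,0.012,-1],[0,0,0,0,0,0.005,-1],[0,0,0,0,0,0,-1],[0,0,0,0,0,0,-1]])

```text
clock: 23.9
tcp_pos: [0.4662, 0.3044, 0.0168]
orientation: [1.417, 2.803, 0.002]
contact_force: [-0.2, 0.2, -0.3]
grip_width: 0.0272
gripper_force: 40.3
```

Emit:
apply_moves(moves=[[0,0,0,0,0,0,-0.15],[0,0,0,0,0,0,-0.15],[0,0,0,0,0,0,-0.15],[0,0,0,0,0,0,-0.15],[0,0,0,0,0,-0.01,-0.15],[0,0,0,0,0,-0.03,0],[0,0,0,0,0,-0.04,1],[0,0,0,0,0,-0.04,1]])

```text
clock: 24.57
tcp_pos: [0.4642, 0.3038, 0.1373]
orientation: [-1.415, -2.803, 0.003]
contact_force: [1.1, -1.0, -0.2]
grip_width: 0.0655
gripper_force: 0.0
```

```bash
python3 - <<'E'
from h import *
o=telemetry.get_obs();print(o["tcp_pos"],o["contact_force"])
F={n:grab_frame(n) for n in CAL}
f,_=ctoy("cream_house",TOYS["cream_house"],F,("top",),thr=16);g,_=ctoy("yellow_house",TOYS["yellow_house"],F,("top",),thr=16)
go((.625,.1698,.15),6)
cv2.imwrite("pics/p1.png",cv2.resize(F["top"][130:290,160:320],(600,600),interpolation=cv2.INTER_CUBIC))
E
```

```text
[0.46420629 0.30377485 0.13725893] [ 1.11581242 -0.9984744  -0.23813468]
cream_house [0.6256 0.1705 1.7022 0.0942] yaw 97.5 {'top': 113}
yellow_house [0.549  0.1599 2.4366 0.0996] yaw 139.6 {'top': 118}
turn/6deg [ 0.11 -0.03  5.07] shift after turn [-0.1532  0.1417 -0.007 ]
```

View pics/p1.png

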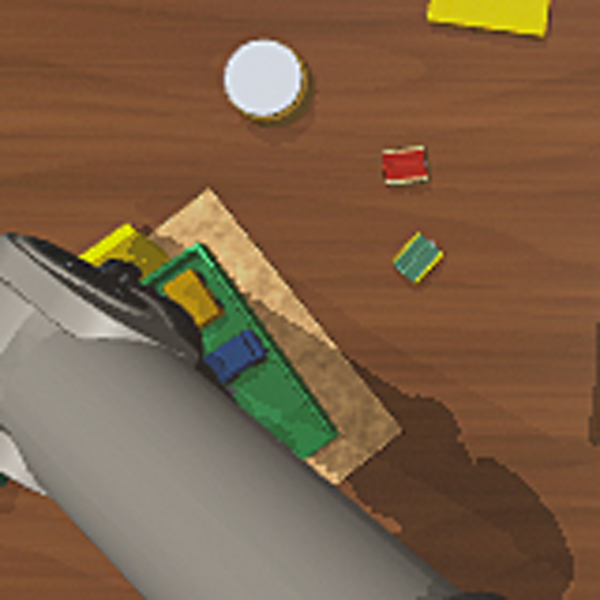

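The blue car sits in the tray next to the wagon, and both houses have not moved: cream at (405,165) and yellow at (418,258) in the crop.

Emit:
apply_moves(moves=[[0,0,1,0,0,-0.015,1],[0,0,1,0,0,0,1],[0,0,1,0,0,0,1],[0,0,1,0,0,0,1],[0,0,0.95,0,0,0,1],[0,0,0,-0.02,0.018,0,1],[0,0,0,-0.028,0.026,0,1],[0,0,0,-0.028,0.026,0,1]])

```text
clock: 25.33
tcp_pos: [0.5436, 0.2372, 0.1518]
orientation: [2.083, 2.351, 0.001]
contact_force: [0.6, 0.4, 0.9]
grip_width: 0.0854
gripper_force: 0.0
```

Emit:
apply_moves(moves=[[0,0,0,-0.028,0.026,0,1],[0,0,0,-0.026,0.024,0,1],[0,0,0,-0.015,0.014,0.02,1],[0,0,0,-0.006,0.006,0.03,1],[0,0,0,-0.002,0.002,0.025,1],[0,0,0,0,0,0.01,1],[0,0,0,0,0,0,1],[0,0,0,0,0,0,1]])

```text
clock: 26.0
tcp_pos: [0.6236, 0.1697, 0.0665]
orientation: [-2.086, -2.348, -0.0]
contact_force: [-0.5, 0.6, 0.7]
grip_width: 0.0855
gripper_force: 0.0
```

```bash
python3 - <<'E'
from h import *
o=telemetry.get_obs();print(o["tcp_pos"]);go((.6255,.170,.004),7)
E
```

```text
[0.6236213  0.16967147 0.06646497]
turn/6deg [-0.   -0.01 -0.04] shift after turn [0.0001 0.0019 0.0625]
```

Emit:
apply_moves(moves=[[0,0,0,0,0.001,0.02,1],[0,0,0,0,0,0.02,1],[0,0,0,0,0,0.012,1],[0,0,0,0,0,0.007,1],[0,0,0,0,0,0.0035,0.5],[0,0,0,0,0,0.0,-0.3],[0,0,0,0,0,0,-1],[0,0,0,0,0,0,-1]])

```text
clock: 26.67
tcp_pos: [0.6258, 0.1692, 0.0044]
orientation: [2.087, 2.347, 0.002]
contact_force: [0.2, -0.3, -0.4]
grip_width: 0.0386
gripper_force: 0.0
```

Emit:
apply_moves(moves=[[0,0,0,0,0,0,-1],[0,0,0,0,0,0,-1],[0,0,0,0,0,0,-1],[0,0,0,0,0,0,-1],[0,0,0,0,0,-0.01,-1],[0,0,0,0,0,-0.035,-1],[0,0,0,0,0,-0.035,-1],[0,0,0,0,0,-0.02,-1]])

```text
clock: 27.33
tcp_pos: [0.6261, 0.1696, 0.1072]
orientation: [2.087, 2.346, 0.005]
contact_force: [1.1, 0.4, -0.2]
grip_width: 0.0273
gripper_force: 40.2
```

```bash
python3 - <<'E'
from h import *
o=telemetry.get_obs();print(o["tcp_pos"],o["grip_width"],yaw());p=fromtray(-.045,.024);print(p);go((*p,.15),36.4)
E
```

```text
[0.62609728 0.16955683 0.10722394] 0.02732799812545937 6.704591347613656
[0.39873995 0.31539846]
turn/6deg [ 0.03 -0.   -4.95] shift after turn [ 0.2523 -0.0965 -0.0428]
```

Emit:
apply_moves(moves=[[0,0,-1,0,0,-0.02,-1],[0,0,-1,0,0,-0.022,-1],[0,0,-1,0,0,0,-1],[0,0,-1,0,0,0,-1],[0,0,-0.95,0,0,0,-1],[0,0,0,0.02,-0.0075,0,-1],[0,0,0,0.035,-0.0135,0,-1],[0,0,0,0.038,-0.0145,0,-1]])

```text
clock: 28.0
tcp_pos: [0.5413, 0.2215, 0.1454]
orientation: [1.422, 2.801, -0.0]
contact_force: [-0.3, 0.9, -0.0]
grip_width: 0.0268
gripper_force: 40.2
```

Emit:
apply_moves(moves=[[0,0,0,0.038,-0.0145,0,-1],[0,0,0,0.038,-0.0145,0,-1],[0,0,0,0.035,-0.0135,0,-1],[0,0,0,0.028,-0.0105,0,-1],[0,0,0,0.015,-0.006,0,-1],[0,0,0,0.005,-0.002,0,-1],[0,0,0,0,0,0,-1],[0,0,0,0,0,0,-1]])

```text
clock: 28.67
tcp_pos: [0.3989, 0.3137, 0.1455]
orientation: [1.417, 2.803, -0.0]
contact_force: [0.2, -0.6, 0.2]
grip_width: 0.0265
gripper_force: 40.2
```

```bash
python3 - <<'E'
from h import *
o=telemetry.get_obs();print(o["tcp_pos"],o["grip_width"],yaw(),o["joints"]);p=fromtray(-.045,.024);go((*p,.018),36.4)
E
```

```text
[0.39889506 0.31367811 0.14550944] 0.026529292666192132 36.34453686033749 [-0.20127761  0.39868145 -0.71518482  1.99622419  0.34181362  0.86686043
 -0.46826117]
turn/6deg [ 0.    0.01 -0.01] shift after turn [0.0015 0.0009 0.1275]
```

Emit:
apply_moves(moves=[[0,0,0,0.001,0.001,0.02,-1],[0,0,0,0,0,0.035,-1],[0,0,0,0,0,0.035,-1],[0,0,0,0,0,0.021,-1],[0,0,0,0,0,0.011,-1],[0,0,0,0,0,0.005,-1],[0,0,0,0,0,0,-1],[0,0,0,0,0,0,-1]])

```text
clock: 29.33
tcp_pos: [0.3991, 0.3161, 0.0192]
orientation: [1.418, 2.803, 0.002]
contact_force: [0.4, 0.5, 0.5]
grip_width: 0.027
gripper_force: 40.2
```

Emit:
apply_moves(moves=[[0,0,0,0,0,0,-0.15],[0,0,0,0,0,0,-0.15],[0,0,0,0,0,0,-0.15],[0,0,0,0,0,0,-0.15],[0,0,0,0,0,-0.01,-0.15],[0,0,0,0,0,-0.03,0],[0,0,0,0,0,-0.04,1],[0,0,0,0,0,-0.04,1]])

```text
clock: 30.0
tcp_pos: [0.397, 0.3155, 0.1398]
orientation: [-1.415, -2.803, 0.003]
contact_force: [0.8, 0.9, -0.4]
grip_width: 0.0657
gripper_force: 0.0
```

```bash
python3 - <<'E'
from h import *
o=telemetry.get_obs();print(o["tcp_pos"],o["contact_force"])
F={n:grab_frame(n) for n in CAL}
ctoy("yellow_house",TOYS["yellow_house"],F,("top",),thr=16);ctoy("yellow_house",TOYS["yellow_house"],F,thr=16)
go((.5487,.1597,.15),48)
E
```

```text
[0.3969643  0.31546622 0.13979901] [ 0.80453962  0.85626934 -0.42086847]
yellow_house [0.549  0.1599 2.4366 0.0996] yaw 139.6 {'top': 118}
yellow_house [0.548  0.1591 2.3595 0.1533] yaw 135.2 {'top': 118, 'scene': 90}
turn/6deg [ 0.1   0.01 -1.93] shift after turn [-0.2168 -0.0194 -0.0051]
```

Emit:
apply_moves(moves=[[0,0,-1,0,0,-0.013,1],[0,0,-0.9,0,0,0,1],[0,0,0,-0.02,-0.002,0,1],[0,0,0,-0.035,-0.0035,0,1],[0,0,0,-0.04,-0.0035,0,1],[0,0,0,-0.04,-0.0035,0,1],[0,0,0,-0.035,-0.003,0.0,1],[0,0,0,-0.025,-0.002,0.02,1]])

```text
clock: 30.77
tcp_pos: [0.5351, 0.1694, 0.1344]
orientation: [1.134, 2.923, 0.005]
contact_force: [1.2, 0.8, 0.4]
grip_width: 0.0853
gripper_force: 0.0
```

Emit:
apply_moves(moves=[[0,0,0,-0.014,-0.001,0.03,1],[0,0,0,-0.006,-0.001,0.025,1],[0,0,0,-0.002,0,0.01,1],[0,0,0,0,0,0,1],[0,0,0,0,0,0,1],[0,0,0,0,0,0,1],[0,0,0,0,0,0,1],[0,0,0,0,0,0,1]])

```text
clock: 31.43
tcp_pos: [0.5462, 0.1566, 0.0678]
orientation: [1.129, 2.93, 0.002]
contact_force: [-0.4, -0.5, -0.2]
grip_width: 0.0855
gripper_force: 0.0
```

```bash
python3 - <<'E'
from h import *
o=telemetry.get_obs();print(o["tcp_pos"]);go((.5487,.1597,.004),48)
E
```

```text
[0.5461978  0.15655629 0.06778514]
turn/6deg [ 0.02  0.01 -0.02] shift after turn [0.0002 0.004  0.0638]
```

Emit:
apply_moves(moves=[[0,0,0,0,0.003,0.02,1],[0,0,0,0,0,0.02,1],[0,0,0,0,0,0.012,1],[0,0,0,0,0,0.007,1],[0,0,0,0,0,0.0045,0.5],[0,0,0,0,0,0.0,-0.3],[0,0,0,0,0,0,-1],[0,0,0,0,0,0,-1]])

```text
clock: 32.1
tcp_pos: [0.5483, 0.1581, 0.0036]
orientation: [1.131, 2.93, 0.001]
contact_force: [-0.2, 0.9, 0.7]
grip_width: 0.0388
gripper_force: 0.0
```

Emit:
apply_moves(moves=[[0,0,0,0,0,0,-1],[0,0,0,0,0,0,-1],[0,0,0,0,0,0,-1],[0,0,0,0,0,0,-1],[0,0,0,0,0,-0.01,-1],[0,0,0,0,0,-0.035,-1],[0,0,0,0,0,-0.035,-1],[0,0,0,0,0,-0.02,-1]])

```text
clock: 32.77
tcp_pos: [0.5485, 0.1586, 0.1064]
orientation: [1.13, 2.929, 0.003]
contact_force: [0.2, -0.3, -0.0]
grip_width: 0.027
gripper_force: 40.0
```

```bash
python3 - <<'E'
from h import *
o=telemetry.get_obs();print(o["tcp_pos"],o["grip_width"],yaw());p=fromtray(-.045,-.025);print(p);go((*p,.15),36.4)
E
```

```text
[0.54853536 0.1586086  0.10638529] 0.027049229965589904 47.820556326971555
[0.42782931 0.27596739]
turn/6deg [0.03 0.01 1.9 ] shift after turn [ 0.1661 -0.0275 -0.0436]
```

Emit:
apply_moves(moves=[[0,0,1,0,0,-0.02,-1],[0,0,0.9,0,0,-0.022,-1],[0,0,0,0.02,-0.0035,0,-1],[0,0,0,0.035,-0.006,0,-1],[0,0,0,0.035,-0.006,0,-1],[0,0,0,0.035,-0.005,0,-1],[0,0,0,0.025,-0.004,0,-1],[0,0,0,0.012,-0.002,0,-1]])

```text
clock: 33.43
tcp_pos: [0.427, 0.2753, 0.1456]
orientation: [-1.409, -2.807, -0.001]
contact_force: [0.1, 0.1, -1.4]
grip_width: 0.0273
gripper_force: 40.0
```

Emit:
apply_moves(moves=[[0,0,0,0.004,0,0,-1],[0,0,0,0,0,0,-1],[0,0,0,0,0,0,-1],[0,0,0,0,0,0,-1],[0,0,0,0,0,0,-1],[0,0,0,0,0,0,-1],[0,0,0,0,0,0,-1],[0,0,0,0,0,0,-1]])

```text
clock: 34.1
tcp_pos: [0.4282, 0.2754, 0.1447]
orientation: [-1.418, -2.804, 0.0]
contact_force: [-0.6, 0.6, -0.6]
grip_width: 0.0269
gripper_force: 40.0
```

```bash
python3 - <<'E'
from h import *
o=telemetry.get_obs();print(o["tcp_pos"],o["grip_width"],yaw());p=fromtray(-.045,-.025);go((*p,.018),36.4)
E
```

```text
[0.42815318 0.27536766 0.14473166] 0.02692787149959038 36.3517398530079
turn/6deg [-0.    0.   -0.01] shift after turn [7.000e-04 1.000e-04 1.267e-01]
```

Emit:
apply_moves(moves=[[0,0,0,0,0,0.02,-1],[0,0,0,0,0,0.035,-1],[0,0,0,0,0,0.035,-1],[0,0,0,0,0,0.021,-1],[0,0,0,0,0,0.011,-1],[0,0,0,0,0,0.004,-1],[0,0,0,0,0,0,-1],[0,0,0,0,0,0,-1]])

```text
clock: 34.77
tcp_pos: [0.4286, 0.2764, 0.0198]
orientation: [1.416, 2.803, 0.002]
contact_force: [0.5, 0.0, 0.4]
grip_width: 0.0272
gripper_force: 40.0
```

Emit:
apply_moves(moves=[[0,0,0,0,0,0,-0.15],[0,0,0,0,0,0,-0.15],[0,0,0,0,0,0,-0.15],[0,0,0,0,0,0,-0.15],[0,0,0,0,0,-0.01,-0.15],[0,0,0,0,0,-0.03,0],[0,0,0,0,0,-0.04,1],[0,0,0,0,0,-0.04,1]])

```text
clock: 35.43
tcp_pos: [0.4268, 0.2754, 0.1403]
orientation: [-1.415, -2.803, 0.002]
contact_force: [1.6, 0.6, 0.2]
grip_width: 0.0657
gripper_force: 0.0
```

Emit:
apply_moves(moves=[[0,0,0,-0.02,0,-0.02,1],[0,0,0,-0.035,0,-0.02,1],[0,0,0,-0.04,0,0,1],[0,0,0,-0.04,0,0,1],[0,0,0,-0.04,0,0,1],[0,0,0,-0.04,0,0,1],[0,0,0,-0.03,0,0,1],[0,0,0,-0.015,0,0,1]])

```text
clock: 36.1
tcp_pos: [0.5842, 0.0614, 0.1794]
orientation: [1.424, 2.799, -0.001]
contact_force: [0.8, -0.9, -0.2]
grip_width: 0.0855
gripper_force: 0.0
```

```bash
python3 - <<'E'
from h import *
F={n:grab_frame(n) for n in CAL}
ms=masks("tray",grab=False);mm=masks("mat",grab=False)
a=np.radians(20);pl=[]
for s in(-.05,.018):
  for w in(-.03,.03):
    for t in(-.006,.006): pl.append([.115+s*np.sin(a)+t*np.cos(a),w,.072+s*np.cos(a)-t*np.sin(a)])
tp=[np.array([[x,y,z] for y in(-.055,.055) for x,z in((-.098,.0155),(-.06,0),(.095,0),(.095,.032),(-.06,.032))]),np.array(pl)]
def fill(m):
    c,_=cv2.findContours(m.astype(np.uint8),cv2.RETR_EXTERNAL,cv2.CHAIN_APPROX_NONE);o=np.zeros(m.shape,np.uint8);cv2.drawContours(o,c,-1,1,-1);return o>0
ms={n:fill(m) for n,m in ms.items()};mm={n:fill(m) for n,m in mm.items()}
for q in (ms,{"top":ms["top"]} if "top" in ms else ms): print("tray",fit(q,tp,TRAY[:2],[.6356],.004).round(4))
print("mat",fit(mm,[boxpts(.26,.17,.004)],(.453,.317),[.66]).round(4))
cv2.imwrite("pics/p2.png",np.hstack([cv2.resize(F["top"][170:290,160:280],(400,400),interpolation=cv2.INTER_CUBIC),cv2.resize(F["scene"][200:300,340:440],(400,400),interpolation=cv2.INTER_CUBIC)]))
E
```

```text
tray top 0.95 [213.1 229.2  72.9  81.4] 2
tray scene 0.93 [393.1 249.   44.9  44.4] 1
mat top 0.81 [219.  231.5  96.6 100. ] 2
mat scene 0.68 [392.9 250.3  60.2  65.2] 2
tray [0.4496 0.3219 0.6444 0.4743]
tray [0.4488 0.3224 0.6429 0.0333]
mat [0.452  0.3174 0.6879 0.6604]
```

View pics/p2.png

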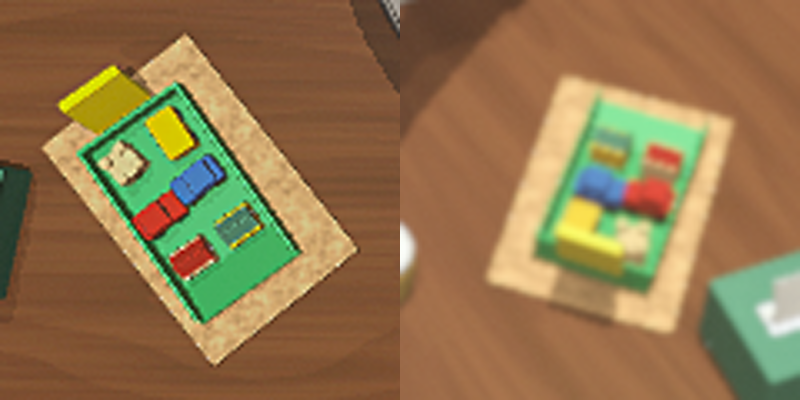

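All six toys sit flat in the tray and nothing is stray. Next I'll grip the tray's plate with the 20° lean.

```bash
cat >> h.py <<'E'
TRAY=(.4490,.3223,.6425)
def pose(hd,t):
    a,t=np.radians(hd),np.radians(t);u=np.array([np.cos(a),np.sin(a),0]);k=np.array([0,0,1.])
    y=np.cos(t)*u-np.sin(t)*k;z=-np.sin(t)*u-np.cos(t)*k;return R.from_matrix(np.c_[np.cross(y,z),y,z])
def goR(pos,Rt,st=None):
    o=telemetry.get_obs();Rc=R.from_rotvec(o["orientation"]);d=np.array(pos)-o["tcp_pos"]
    print("turn/6deg",(np.degrees((Rc.inv()*Rt).as_rotvec())/6).round(2),"shift now-axes",Rc.inv().apply(d).round(4),"after-turn axes",Rt.inv().apply(d).round(4))
def gripw(t=TRAY): return place(np.array([[.115,0,.076]]),*t)[0]
E
python3 - <<'E'
from h import *
hd=np.degrees(TRAY[2]);Q=pose(hd,20);z=Q.as_matrix()[:,2];g=gripw();print(g,z,hd)
goR(g-.10*z,Q)
E
```

```text
[0.54106903 0.39120786 0.076     ] [-0.27382142 -0.20493806 -0.93969262] 36.81253833715539
turn/6deg [ 3.34 -0.01 -0.03] shift now-axes [0.2827 0.1943 0.0095] after-turn axes [ 0.282   0.1867 -0.0581]
```

Emit:
apply_moves(moves=[[0,0,0,0.02,0.014,0,1],[0,0,0,0.03,0.02,0,1],[0,0,0,0.033,0.023,0,1],[0,0,0,0.033,0.023,0,1],[0,0,0,0.033,0.023,0,1],[0,0,0,0.033,0.023,0,1],[0,0,0,0.033,0.023,0,1],[0,0,0,0.03,0.02,0,1]])

```text
clock: 37.07
tcp_pos: [0.5702, 0.3685, 0.1793]
orientation: [-1.41, -2.806, -0.001]
contact_force: [-0.5, -0.1, 0.3]
grip_width: 0.0852
gripper_force: 0.0
```

Emit:
apply_moves(moves=[[0,0,0,0.022,0.015,0,1],[0,0,0,0.012,0.008,0.005,1],[0.84,0,0,0.004,0.002,0.004,1],[0.83,0,0,0,0,0,1],[0.83,0,0,0,0,0,1],[0.83,0,0,0,0,0,1],[0,0,0,0,0,0,1],[0,0,0,0,0,0,1]])

```text
clock: 37.73
tcp_pos: [0.5699, 0.4097, 0.168]
orientation: [-1.328, -2.632, 0.464]
contact_force: [0.2, -0.3, -0.6]
grip_width: 0.0855
gripper_force: 0.0
```

Emit:
apply_moves(moves=[[0,0,0,0,0,0,1],[0,0,0,0,0,0,1],[0,0,0,0,0,0,1],[0,0,0,0,0,0,1],[0,0,0,0,0,0,1],[0,0,0,0,0,0,1],[0,0,0,0,0,0,1],[0,0,0,0,0,0,1]])

```text
clock: 38.4
tcp_pos: [0.5704, 0.4093, 0.1699]
orientation: [-1.33, -2.632, 0.463]
contact_force: [0.4, -0.0, 0.5]
grip_width: 0.0852
gripper_force: 0.0
```

```bash
python3 - <<'E'
from h import *
hd=np.degrees(TRAY[2]);Q=pose(hd,20);z=Q.as_matrix()[:,2];g=gripw()
print(telemetry.get_obs()["joints"]);goR(g+.018*z,Q)
E
```

```text
[-0.3932444   0.84762872 -0.588874    1.18502614  0.34433373  1.56660894
 -0.31507901]
turn/6deg [ 0.01 -0.02 -0.07] shift now-axes [ 0.0028 -0.0002  0.118 ] after-turn axes [ 3.10e-03 -1.00e-04  1.18e-01]
```

Emit:
apply_moves(moves=[[0,0,-0.07,0.003,0,0.015,1],[0,0,0,0,0,0.03,1],[0,0,0,0,0,0.035,1],[0,0,0,0,0,0.02,1],[0,0,0,0,0,0.012,1],[0,0,0,0,0,0.006,1],[0,0,0,0,0,0,1],[0,0,0,0,0,0,0]], grip_force=90)

```text
clock: 39.07
tcp_pos: [0.5369, 0.3887, 0.06]
orientation: [-1.32, -2.637, 0.46]
contact_force: [0.3, -0.1, 1.0]
grip_width: 0.0755
gripper_force: 0.0
```

Emit:
apply_moves(moves=[[0,0,0,0,0,0,-0.3],[0,0,0,0,0,0,-1],[0,0,0,0,0,0,-1],[0,0,0,0,0,0,-1],[0,0,0,0,0,0,-1],[0,0,0,0,0,0,-1],[0,0,0,0,0,0,-1],[0,0,0,0,0,0,-1]])

```text
clock: 39.73
tcp_pos: [0.5364, 0.3882, 0.0592]
orientation: [-1.32, -2.636, 0.462]
contact_force: [2.1, 1.9, 2.5]
grip_width: 0.0109
gripper_force: 87.5
```

```bash
python3 - <<'E'
from h import *
o=telemetry.get_obs();print(o["tcp_pos"],o["contact_force"],o["grip_width"],o["gripper_force"],repr(o["orientation"]))
Q=pose(np.degrees(TRAY[2]),20)
goR(o["tcp_pos"]+[0,0,.16],Q)
E
```

```text
[0.53635673 0.38815738 0.05920064] [2.09770479 1.93580534 2.52202774] 0.010928355005943965 87.53775715827942 array([-1.31989329, -2.63614953,  0.46151042])
turn/6deg [ 0.01 -0.03  0.  ] shift now-axes [ 0.0004 -0.0546 -0.1504] after-turn axes [-0.     -0.0547 -0.1504]
```

Emit:
apply_moves(moves=[[0,0,0,0,-0.0017,-0.0047,-1],[0,0,0,0,-0.0034,-0.0094,-1],[0,0,0,0,-0.0051,-0.0141,-1],[0,0,0,0,-0.0068,-0.0188,-1],[0,0,0,0,-0.0068,-0.0188,-1],[0,0,0,0,-0.0068,-0.0188,-1],[0,0,0,0,-0.0068,-0.0188,-1],[0,0,0,0,-0.0068,-0.0188,-1]])

```text
clock: 40.4
tcp_pos: [0.5364, 0.3877, 0.1911]
orientation: [-1.319, -2.637, 0.462]
contact_force: [0.3, 0.3, -4.7]
grip_width: 0.0109
gripper_force: 88.0
```

Emit:
apply_moves(moves=[[0,0,0,0,-0.0051,-0.0141,-1],[0,0,0,0,-0.0034,-0.0094,-1],[0,0,0,0,-0.0017,-0.0047,-1],[0,-0.1026,-0.282,0,0,0,-1],[0,-0.171,-0.47,0,0,0,-1],[0,-0.205,-0.564,0,0,0,-1],[0,-0.205,-0.564,0,0,0,-1],[0,-0.205,-0.564,0,0,0,-1]])

```text
clock: 41.07
tcp_pos: [0.5361, 0.3873, 0.2172]
orientation: [-0.954, -2.829, 0.499]
contact_force: [-0.1, -0.3, -3.9]
grip_width: 0.0109
gripper_force: 88.0
```

Emit:
apply_moves(moves=[[0,-0.205,-0.564,0,0,0,-1],[0,-0.205,-0.564,0,0,0,-1],[0,-0.205,-0.564,0,0,0,-1],[0,-0.205,-0.564,0,0,0,-1],[0,-0.205,-0.564,0,0,0,-1],[0,-0.205,-0.564,0,0,0,-1],[0,-0.205,-0.564,0,0,0,-1],[0,-0.205,-0.564,0,0,0,-1]])

```text
clock: 41.73
tcp_pos: [0.5358, 0.3875, 0.2172]
orientation: [-0.226, -3.056, 0.538]
contact_force: [-0.2, -1.0, -6.0]
grip_width: 0.0109
gripper_force: 88.0
```

Emit:
apply_moves(moves=[[0,-0.171,-0.47,0,0,0,-1],[0,-0.092,-0.254,0,0,0,-1],[0,0,0,0,0,0,-1],[0,0,0,0,0,0,-1],[0,0,0,0,0,0,-1],[0,0,0,0,0,0,-1],[0,0,0,0,0,0,-1],[0,0,0,0,0,0,-1]])

```text
clock: 42.4
tcp_pos: [0.5367, 0.3876, 0.2188]
orientation: [-0.113, -3.078, 0.539]
contact_force: [0.3, 0.3, -4.6]
grip_width: 0.0112
gripper_force: 88.0
```

```bash
python3 - <<'E'
from h import *
o=telemetry.get_obs();print(o["tcp_pos"],o["contact_force"],o["grip_width"],o["joints"].round(2))
u=np.array([np.cos(np.radians(85.85)),np.sin(np.radians(85.85)),0]);lip=np.array([.4603,-.2685,0])+.035*u
Q=pose(85.85,20);z=Q.as_matrix()[:,2];g=lip+.213*u+[0,0,.236];print(g);goR(g+.018*z,Q)
# final pour pose for tip 55 with lip z .09
for tip in(55,60):
  a=np.radians(tip);Q2=pose(85.85,20-tip);l=lip+[0,0,.09];g2=l+u*(.213*np.cos(a)-.0565*np.sin(a))+[0,0,.213*np.sin(a)+.0565*np.cos(a)];p2=g2+.018*Q2.as_matrix()[:,2];print(tip,p2)
E
```

```text
[0.53672517 0.38759247 0.21880581] [ 0.28657367  0.28791956 -4.60964174] 0.011218849708060915 [-0.38  0.72 -0.74  1.37  0.6   1.57  0.32]
[ 0.47824723 -0.02115025  0.236     ]
turn/6deg [ 0.02 -0.02 -0.  ] shift now-axes [ 0.0283 -0.3933  0.1419] after-turn axes [ 0.0287 -0.3929  0.1427]
55 [ 0.469072   -0.14760376  0.28214172]
60 [ 0.46783637 -0.16463331  0.28892461]
```

Emit:
apply_moves(moves=[[0,0,0,0.0005,-0.0067,0.0024,-1],[0,0,0,0.0009,-0.013,0.0047,-1],[0,0,0,0.0014,-0.0197,0.0071,-1],[0,0,0,0.0018,-0.0256,0.0092,-1],[0,0,0,0.0021,-0.0295,0.0106,-1],[0,0,0,0.0023,-0.0315,0.0114,-1],[0,0,0,0.0023,-0.0315,0.0114,-1],[0,0,0,0.0023,-0.0315,0.0114,-1]])

```text
clock: 43.07
tcp_pos: [0.5078, 0.1862, 0.219]
orientation: [-0.113, -3.078, 0.54]
contact_force: [1.1, -0.3, -4.8]
grip_width: 0.0112
gripper_force: 88.0
```

Emit:
apply_moves(moves=[[0,0,0,0.0023,-0.0315,0.0114,-1],[0,0,0,0.0023,-0.0315,0.0114,-1],[0,0,0,0.0021,-0.0295,0.0106,-1],[0,0,0,0.0021,-0.0295,0.0106,-1],[0,0,0,0.0018,-0.0256,0.0092,-1],[0,0,0,0.0014,-0.0197,0.0071,-1],[0,0,0,0.0011,-0.0157,0.0057,-1],[0,0,0,0.0008,-0.0118,0.0043,-1]])

```text
clock: 43.73
tcp_pos: [0.4783, -0.0197, 0.2193]
orientation: [-0.116, -3.077, 0.541]
contact_force: [-0.8, -0.1, -4.4]
grip_width: 0.0112
gripper_force: 88.0
```

Emit:
apply_moves(moves=[[0,0,0,0.0004,-0.0059,0.0021,-1],[0,0,0,0.0003,-0.0039,0.0014,-1],[0,0,0,0,0,0,-1],[0,0,0,0,0,0,-1],[0,0,0,0,0,0,-1],[0,0,0,0,0,0,-1],[0,0,0,0,0,0,-1],[0,0,0,0,0,0,-1]])

```text
clock: 44.4
tcp_pos: [0.478, -0.0271, 0.2191]
orientation: [-0.111, -3.079, 0.539]
contact_force: [0.7, -0.4, -4.2]
grip_width: 0.0111
gripper_force: 88.0
```

```bash
python3 - <<'E'
from h import *
o=telemetry.get_obs();print(o["tcp_pos"],o["contact_force"],o["grip_width"],o["joints"].round(2))
F={n:grab_frame(n) for n in CAL}
cv2.imwrite("pics/q1.png",np.hstack([cv2.resize(F["top"][150:290,300:480],(514,400),interpolation=cv2.INTER_CUBIC),cv2.resize(F["scene"][90:230,260:360],(286,400),interpolation=cv2.INTER_CUBIC)]))
goR([.469072,-.147604,.282142],pose(85.85,-35))
E
```

```text
[ 0.4780384  -0.0270846   0.21905196] [ 0.6625447  -0.40789985 -4.18748635] 0.011075205144784078 [ 0.33  0.3  -0.74  1.98  0.55  1.18  0.82]
turn/6deg [-9.14 -0.02 -0.  ] shift now-axes [ 0.0003 -0.1348 -0.0183] after-turn axes [ 0.0002 -0.0626 -0.1208]
```

View pics/q1.png

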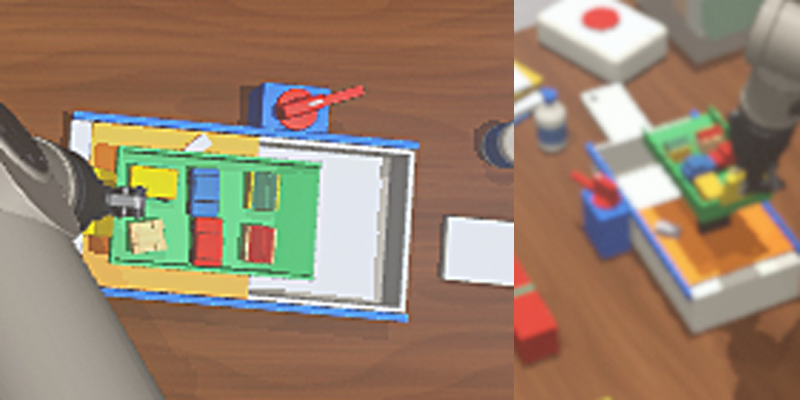

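The tray is over the open bin with all toys aboard and the lid is open. Tipping now.

Emit:
apply_moves(moves=[[-0.571,0,0,0,-0.0083,-0.0018,-1],[-0.571,0,0,0,-0.0083,-0.0018,-1],[-0.571,0,0,0,-0.0083,-0.0018,-1],[-0.571,0,0,0,-0.0083,-0.0018,-1],[-0.571,0,0,0,-0.0075,-0.0039,-1],[-0.571,0,0,0,-0.0075,-0.0039,-1],[-0.571,0,0,0,-0.0075,-0.0039,-1],[-0.571,0,0,0,-0.0075,-0.0039,-1]])

```text
clock: 45.17
tcp_pos: [0.4733, -0.0879, 0.2511]
orientation: [0.113, 3.129, 0.209]
contact_force: [0.0, -0.3, -5.2]
grip_width: 0.0111
gripper_force: 88.3
```

Emit:
apply_moves(moves=[[-0.571,0,0,0,-0.0062,-0.0057,-1],[-0.571,0,0,0,-0.0062,-0.0057,-1],[-0.571,0,0,0,-0.0062,-0.0057,-1],[-0.571,0,0,0,-0.0062,-0.0057,-1],[-0.571,0,0,0,-0.0045,-0.0072,-1],[-0.571,0,0,0,-0.0045,-0.0072,-1],[-0.571,0,0,0,-0.0045,-0.0072,-1],[-0.571,0,0,0,-0.0045,-0.0072,-1]])

```text
clock: 45.83
tcp_pos: [0.4691, -0.1462, 0.2854]
orientation: [0.108, 2.975, 0.938]
contact_force: [0.3, -0.9, -3.7]
grip_width: 0.0112
gripper_force: 88.8
```

Emit:
apply_moves(moves=[[0,0,0,0,0,0,-1],[0,0,0,0,0,0,-1],[0,0,0,0,0,0,-1],[0,0,0,0,0,0,-1],[0,0,0,0,0,0,-1],[0,0,0,0,0,0,-1],[0,0,0,0,0,0,-1],[0,0,0,0,0,0,-1]])

```text
clock: 46.5
tcp_pos: [0.4695, -0.1448, 0.2852]
orientation: [0.108, 2.976, 0.936]
contact_force: [-0.4, 0.4, -2.8]
grip_width: 0.011
gripper_force: 88.8
```

```bash
python3 - <<'E'
from h import *
o=telemetry.get_obs();print(o["tcp_pos"],o["contact_force"],o["grip_width"],o["joints"].round(2))
F={n:grab_frame(n) for n in CAL}
cv2.imwrite("pics/q2.png",np.hstack([cv2.resize(F["top"][150:290,300:480],(514,400),interpolation=cv2.INTER_CUBIC),cv2.resize(F["scene"][90:230,260:360],(286,400),interpolation=cv2.INTER_CUBIC)]))
goR([.469072,-.147604,.282142],pose(85.85,-35))
E
```

```text
[ 0.46949547 -0.1448035   0.28523413] [-0.42009882  0.40475232 -2.8198463 ] 0.010993431779709014 [ 1.12  0.4  -0.76  1.79 -0.32  1.26  2.  ]
turn/6deg [-0.01 -0.01 -0.01] shift now-axes [ 0.0002 -0.0039  0.001 ] after-turn axes [ 0.0002 -0.0039  0.001 ]
```

View pics/q2.png

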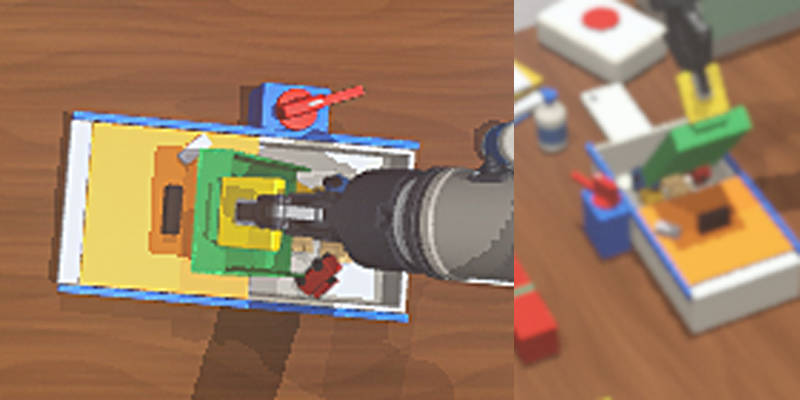

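Emit:
apply_moves(moves=[[-0.5,0,0,0,0.004,-0.0055,-1],[-0.5,0,0,0,0.004,-0.0055,-1],[-0.5,0,0,0,0.004,-0.0055,-1],[0,0,0,0,0,0,-1],[0,0,0,0,0,0,-1],[0,0,0,0,0.014,-0.0144,-1],[0,0,0,0,0.014,-0.0144,-1],[0,0,0,0,0.014,-0.0144,-1]])

```text
clock: 47.27
tcp_pos: [0.4694, -0.1446, 0.3663]
orientation: [0.105, 2.89, 1.164]
contact_force: [0.2, -0.8, -3.5]
grip_width: 0.0109
gripper_force: 88.9
```

Emit:
apply_moves(moves=[[0.5,0,0,0,0,0,-1],[0.9,0,0,0,0,0,-1],[1,0,0,0,0,0,-1],[1,0,0,0,0,0,-1],[1,0,0,0,0,0,-1],[1,0,0,0,0,0,-1],[1,0,0,0,0,0,-1],[1,0,0,0,0,0,-1]])

```text
clock: 47.93
tcp_pos: [0.4698, -0.1443, 0.3669]
orientation: [0.112, 3.139, -0.023]
contact_force: [0.4, -0.3, -3.8]
grip_width: 0.0112
gripper_force: 88.7
```

Emit:
apply_moves(moves=[[1,0,0,0,0,0,-1],[1,0,0,0,0,0,-1],[0.8,0,0,0,0,0,-1],[0.44,0,0,0,0,0,-1],[0,0,0,0,0,0,-1],[0,0,0,0,0,0,-1],[0,0,0,0,0,0,-1],[0,0,0,0,0,0,-1]])

```text
clock: 48.6
tcp_pos: [0.4694, -0.1464, 0.3658]
orientation: [-0.115, -3.078, 0.538]
contact_force: [1.1, 0.3, -3.4]
grip_width: 0.0109
gripper_force: 88.9
```

```bash
python3 - <<'E'
from h import *
o=telemetry.get_obs();print(o["tcp_pos"],o["contact_force"],o["grip_width"],o["joints"].round(2))
goR([.5364,.3882,.222],pose(85.85,20));goR([.5364,.3882,.222],pose(36.81,20))
E
```

```text
[ 0.4693917  -0.14642989  0.36582702] [ 1.08376336  0.32308903 -3.38995388] 0.01086892080530999 [ 0.72  0.12 -0.83  1.81  0.44  1.34  1.26]
turn/6deg [ 0.03 -0.02 -0.02] shift now-axes [-0.027   0.555  -0.0474] after-turn axes [-0.0281  0.5548 -0.0489]
turn/6deg [0.02 2.76 7.67] shift now-axes [-0.027   0.555  -0.0474] after-turn axes [0.3879 0.4006 0.0072]
```

Emit:
apply_moves(moves=[[0,0,0,-0.001,0.02,-0.002,-1],[0,0,0,-0.0015,0.03,-0.0025,-1],[0,0,0,-0.002,0.038,-0.0032,-1],[0,0,0,-0.002,0.04,-0.0034,-1],[0,0,0,-0.002,0.04,-0.0034,-1],[0,0,0,-0.002,0.04,-0.0034,-1],[0,0,0,-0.002,0.04,-0.0034,-1],[0,0,0,-0.002,0.04,-0.0034,-1]])

```text
clock: 49.27
tcp_pos: [0.5051, 0.1325, 0.2904]
orientation: [-0.117, -3.078, 0.539]
contact_force: [1.4, -0.1, -1.4]
grip_width: 0.0109
gripper_force: 88.8
```

Emit:
apply_moves(moves=[[0,0,0,-0.002,0.04,-0.0034,-1],[0,0,0,-0.002,0.04,-0.0034,-1],[0,0,0,-0.002,0.04,-0.0034,-1],[0,0,0,-0.002,0.04,-0.0034,-1],[0,0,0,-0.002,0.038,-0.0034,-1],[0,0,0,-0.0015,0.03,-0.003,-1],[0,0,0,-0.001,0.02,-0.002,-1],[0,0,0,-0.001,0.014,-0.001,-1]])

```text
clock: 49.93
tcp_pos: [0.5366, 0.3862, 0.2217]
orientation: [-0.112, -3.077, 0.537]
contact_force: [0.1, -0.1, -2.3]
grip_width: 0.0113
gripper_force: 88.9
```

Emit:
apply_moves(moves=[[0,0.17,0.47,0,0.005,0,-1],[0,0.32,0.9,0,0,0,-1],[0,0.34,0.94,0,0,0,-1],[0,0.34,0.94,0,0,0,-1],[0,0.34,0.94,0,0,0,-1],[0,0.34,0.94,0,0,0,-1],[0,0.34,0.94,0,0,0,-1],[0,0.34,0.94,0,0,0,-1]])

```text
clock: 50.6
tcp_pos: [0.5384, 0.388, 0.2211]
orientation: [-1.236, -2.689, 0.472]
contact_force: [-0.4, -0.2, -3.4]
grip_width: 0.011
gripper_force: 88.8
```

Emit:
apply_moves(moves=[[0,0.23,0.66,0,0,0,-1],[0,0,0,0,0,0,-1],[0,0,0,0,0,0,-1],[0,0,0,0,0,0,-1],[0,0,0,0,0,0,-1],[0,0,0,0,0,0,-1],[0,0,0,0,0,0,-1],[0,0,0,0,0,0,-1]])

```text
clock: 51.27
tcp_pos: [0.5363, 0.3893, 0.2217]
orientation: [-1.317, -2.64, 0.464]
contact_force: [-0.5, -0.4, -3.1]
grip_width: 0.0109
gripper_force: 88.9
```

```bash
python3 - <<'E'
from h import *
o=telemetry.get_obs();print(o["tcp_pos"],o["contact_force"],o["grip_width"])
goR([.5364,.3882,.062],pose(36.81,20))
F={n:grab_frame(n) for n in CAL}
cv2.imwrite("pics/q3.png",np.hstack([cv2.resize(F["top"][140:290,160:470],(800,387),interpolation=cv2.INTER_CUBIC)]))
E
```

```text
[0.53632232 0.389324   0.2216731 ] [-0.4523273  -0.35498516 -3.14664234] 0.010931733495817527
turn/6deg [0.01 0.01 0.02] shift now-axes [-0.0009  0.0539  0.1503] after-turn axes [-0.0009  0.054   0.1503]
```

View pics/q3.png

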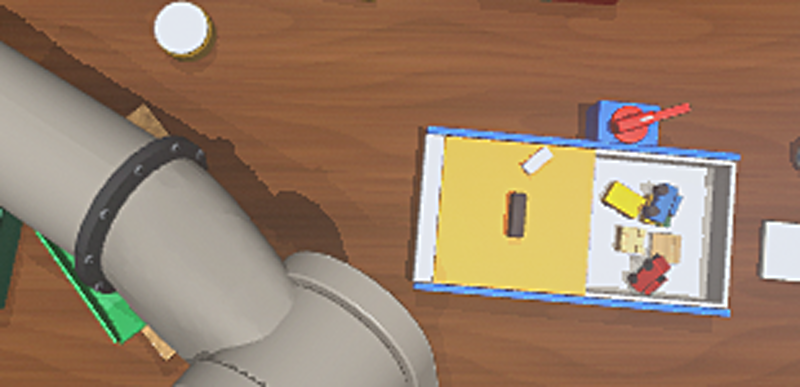

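The top view shows the bin holding the wagon, blue car, castle, red car and a beige block. I can't confirm the yellow house, so I'll check numerically.

```bash
python3 - <<'E'
from h import *
for n in CAL: grab_frame(n)
for k in("yellow_house","cream_house","red_car","blue_car","wagon","castle"):
    for n in CAL:
        print(k,n,[(round(s["p"],2),np.round(s["extent"]).tolist()) for s in silhouettes(k,n)[:3]])
f=grab_frame("top")[192:262,385:450];h=cv2.cvtColor(f,cv2.COLOR_BGR2HSV)
m=(h[...,1]>60).astype(np.uint8)
for y in range(10,58,1):
    print("".join("." if not m[y,x] else ("R" if h[y,x,0]<8 or h[y,x,0]>172 else "o" if h[y,x,0]<22 else "Y" if h[y,x,0]<35 else "G" if h[y,x,0]<90 else "B") for x in range(4,50)))
g=grab_frame("scene");p=proj("scene",[place(np.array([[0,0,.17]]),.449,.322,.64)[0]])[0];print("tray px",p)
E
```

```text
yellow_house scene [(0.39, [294.0, 129.0, 22.0, 21.0]), (0.32, [399.0, 224.0, 46.0, 45.0])]
yellow_house top []
cream_house scene [(0.47, [314.0, 152.0, 8.0, 8.0])]
cream_house top [(0.68, [414.0, 235.0, 10.0, 10.0]), (0.61, [290.0, 129.0, 42.0, 24.0])]
red_car scene [(0.51, [327.0, 170.0, 52.0, 37.0]), (0.23, [438.0, 284.0, 46.0, 45.0])]
red_car top [(0.62, [404.0, 231.0, 9.0, 15.0]), (0.6, [413.0, 248.0, 14.0, 16.0]), (0.58, [412.0, 189.0, 35.0, 16.0])]
blue_car scene []
blue_car top [(0.59, [417.0, 219.0, 16.0, 13.0])]
wagon scene [(0.21, [262.0, 199.0, 31.0, 36.0])]
wagon top [(0.73, [405.0, 217.0, 18.0, 10.0])]
castle scene [(0.54, [316.0, 154.0, 5.0, 9.0])]
castle top [(0.46, [405.0, 235.0, 13.0, 14.0])]
YY............................................
Y.............................................
Y.............................................
Y.............................................
Y.............................................
Y.............................................
Y.............................................
Y.............................................
Y...
[... 1211 characters left out ...]
......
.........oooYYYYYoYY...ooooooooooo............
............oo.YYoYY...ooooooooYoo............
.......................oo.oooooooo............
.......................o..BRoooYoo............
........................RRRRRooooo............
........................RRRRRoYYoo............
........................RRRRRR................
........................RRRRRRR...............
...................RR..RRRRRRR................
..................RRRRRRRRRRR.................
.................RRRRRRRRRRR..................
..................RRRRRRRR....................
..................RRRRRRR...RR................
...............R.RRRRRRRRRRR..................
tray px [399.011936   219.75134492]
```

Yellow and green pixels under the blue car show that the yellow house is in the bin too. Now I'll lower the empty tray to its old place on the mat.

Emit:
apply_moves(moves=[[0,0,0,-0.0009,0.0034,0.0094,-1],[0,0,0,0,0.0085,0.0235,-1],[0,0,0,0,0.0103,0.0282,-1],[0,0,0,0,0.0103,0.0282,-1],[0,0,0,0,0.0103,0.0282,-1],[0,0,0,0,0.0068,0.0188,-1],[0,0,0,0,0.0034,0.0094,-1],[0,0,0,0,0.0017,0.0047,-1]])

```text
clock: 52.83
tcp_pos: [0.5364, 0.3874, 0.0593]
orientation: [-1.318, -2.638, 0.468]
contact_force: [-0.8, -1.0, -0.9]
grip_width: 0.0107
gripper_force: 89.0
```

Emit:
apply_moves(moves=[[0,0,0,0,0.0003,0.001,-1],[0,0,0,0,0,0,-1],[0,0,0,0,0,0,-1],[0,0,0,0,0,0,-1],[0,0,0,0,0,0,-1],[0,0,0,0,0,0,-1],[0,0,0,0,0,0,-1],[0,0,0,0,0,0,-1]])

```text
clock: 53.5
tcp_pos: [0.5372, 0.3884, 0.0608]
orientation: [-1.319, -2.64, 0.464]
contact_force: [-0.2, -0.6, -2.4]
grip_width: 0.0116
gripper_force: 88.8
```

Emit:
apply_moves(moves=[[0,0,0,0,0.0004,0.001,-1],[0,0,0,0,0.0002,0.0005,-1],[0,0,0,0,0,0,-1],[0,0,0,0,0,0,-1],[0,0,0,0,0,0,-1],[0,0,0,0,0,0,-1],[0,0,0,0,0,0,-1],[0,0,0,0,0,0,-1]])

```text
clock: 54.17
tcp_pos: [0.5373, 0.3886, 0.0593]
orientation: [-1.319, -2.64, 0.464]
contact_force: [2.2, 1.0, 1.6]
grip_width: 0.0111
gripper_force: 89.5
```

Emit:
apply_moves(moves=[[0,0,0,0,0,0,-0.4],[0,0,0,0,0,0,0],[0,0,0,0,0,0,0.5],[0,0,0,0,0,0,1],[0,0,0,0,0,0,1],[0,0,0,0,0,0,1],[0,0,0,0,0,-0.01,1],[0,0,0,0,0,-0.03,1]])

```text
clock: 54.83
tcp_pos: [0.5461, 0.3941, 0.0934]
orientation: [-1.316, -2.636, 0.475]
contact_force: [-0.2, -0.0, -1.2]
grip_width: 0.0853
gripper_force: 0.0
```

Emit:
apply_moves(moves=[[0,0,0,0,0,-0.035,1],[0,0,0,0,0,-0.035,1],[0,0,0,0,0,-0.03,1],[-0.84,0,0,0,0,-0.015,1],[-0.83,0,0,0,0,0,1],[-0.83,0,0,0,0,0,1],[-0.83,0,0,0,0,0,1],[0,0,0,0,0,0,1]])

```text
clock: 55.5
tcp_pos: [0.5773, 0.4191, 0.2063]
orientation: [1.4, 2.809, 0.004]
contact_force: [-1.2, 0.5, 0.0]
grip_width: 0.0855
gripper_force: 0.0
```

```bash
python3 - <<'E'
from h import *
o=telemetry.get_obs();print(o["clock"],o["tcp_pos"],o["contact_force"])
go((.4735,-.1045,.20),85.85)
E
```

```text
55.5 [0.57732561 0.41911962 0.20627044] [-1.21999555  0.52328936  0.0399009 ]
turn/6deg [ 0.02  0.03 -8.14] shift after turn [ 0.0657 -0.5298  0.0063]
```

Emit:
apply_moves(moves=[[0,0,-0.94,0,0,0,1],[0,0,-1,0,0,0,1],[0,0,-1,0,0,0,1],[0,0,-1,0,0,0,1],[0,0,-1,0,0,0,1],[0,0,-1,0,0,0,1],[0,0,-1,0,0,0,1],[0,0,-1,0,0,0,1]])

```text
clock: 56.17
tcp_pos: [0.58, 0.4203, 0.2052]
orientation: [-0.142, -3.138, 0.001]
contact_force: [0.1, 0.1, 0.2]
grip_width: 0.0857
gripper_force: 0.0
```

Emit:
apply_moves(moves=[[0,0,-0.2,0.0025,-0.02,0,1],[0,0,0,0.004,-0.032,0,1],[0,0,0,0.005,-0.04,0,1],[0,0,0,0.005,-0.04,0,1],[0,0,0,0.005,-0.04,0,1],[0,0,0,0.005,-0.04,0,1],[0,0,0,0.005,-0.04,0,1],[0,0,0,0.005,-0.04,0,1]])

```text
clock: 56.83
tcp_pos: [0.5212, 0.1301, 0.2054]
orientation: [-0.117, -3.139, 0.0]
contact_force: [-0.5, -1.1, 0.5]
grip_width: 0.0851
gripper_force: 0.0
```

Emit:
apply_moves(moves=[[0,0,0,0.005,-0.04,0,1],[0,0,0,0.005,-0.04,0,1],[0,0,0,0.005,-0.04,0,1],[0,0,0,0.005,-0.04,0,1],[0,0,0,0.004,-0.035,0,1],[0,0,0,0.003,-0.025,0,1],[0,0,0,0.002,-0.013,0,1],[0,0,0,0,-0.005,0,1]])

```text
clock: 57.5
tcp_pos: [0.4745, -0.1067, 0.2051]
orientation: [-0.124, -3.139, 0.0]
contact_force: [-0.4, 0.6, -0.6]
grip_width: 0.0855
gripper_force: 0.0
```

Emit:
apply_moves(moves=[[0,0,0,0,0,0,1],[0,0,0,0,0,0,1],[0,0,0,0,0,0,1],[0,0,0,0,0,0,1],[0,0,0,0,0,0,1],[0,0,0,0,0,0,1],[0,0,0,0,0,0,1],[0,0,0,0,0,0,1]])

```text
clock: 58.17
tcp_pos: [0.4744, -0.1032, 0.2045]
orientation: [0.116, 3.139, 0.0]
contact_force: [0.2, -0.2, -0.1]
grip_width: 0.0852
gripper_force: 0.0
```

```bash
python3 - <<'E'
from h import *
o=telemetry.get_obs();print(o["clock"],o["tcp_pos"]);go((.4735,-.1045,.083),85.85)
F={n:grab_frame(n) for n in CAL}
ms=masks("tray",grab=False);mm=masks("mat",grab=False)
a=np.radians(20);pl=[]
for s in(-.05,.018):
  for w in(-.03,.03):
    for t in(-.006,.006): pl.append([.115+s*np.sin(a)+t*np.cos(a),w,.072+s*np.cos(a)-t*np.sin(a)])
tp=[np.array([[x,y,z] for y in(-.055,.055) for x,z in((-.098,.0155),(-.06,0),(.095,0),(.095,.032),(-.06,.032))]),np.array(pl)]
print("tray",fit({"top":ms["top"]},tp,TRAY[:2],[.6425],.004).round(4))
h=cv2.cvtColor(F["top"],cv2.COLOR_BGR2HSV);q=[]
poly=proj("top",[[*fromtray(x,y),.01] for x,y in((-.09,-.045),(.085,-.045),(.085,.045),(-.09,.045))]).astype(np.int32)
M=np.zeros((400,640),np.uint8);cv2.fillConvexPoly(M,poly,1);H=h[M>0];print("tray floor px",len(H),"nongreen",((H[:,0]<50)|(H[:,0]>90)).sum())
cv2.imwrite("pics/z.png",np.hstack([cv2.resize(F["top"][190:265,380:455],(400,400),interpolation=cv2.INTER_CUBIC),cv2.resize(F["scene"][125:185,280:340],(400,400),interpolation=cv2.INTER_CUBIC)]))
E
```

```text
58.1667 [ 0.47442724 -0.10316549  0.20454303]
turn/6deg [ 0.    0.01 -0.01] shift after turn [ 0.0008 -0.0014  0.1215]
tray top 0.85 [212.7 227.6  71.6  79.3] 1
tray scene 0.84 [393.2 250.1  42.   42.4] 2
mat top 0.62 [220.6 229.6  95.   96.4] 2
mat scene 0.69 [393.1 250.6  58.9  64.9] 1
tray [0.4501 0.3216 0.6344 0.0342]
tray floor px 1737 nongreen 0
```

View pics/z.png

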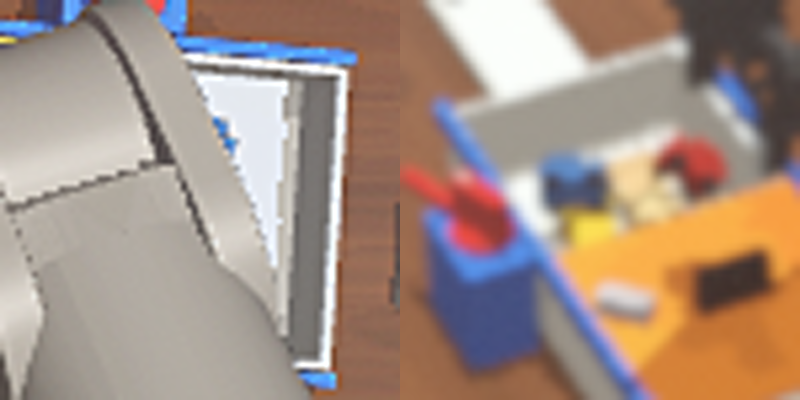

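The tray is back on the mat with a fully green floor, so it is empty. The toys lie well below the bin rim (blue at (575,180), red at (690,165) in the right crop). Closing the lid now.

Emit:
apply_moves(moves=[[0,0,0,0,-0.001,0.02,1],[0,0,0,0,0,0.035,1],[0,0,0,0,0,0.03,1],[0,0,0,0,0,0.02,1],[0,0,0,0,0,0.011,1],[0,0,0,0,0,0.004,0.3],[0,0,0,0,0,0,-0.5],[0,0,0,0,0,0,-1]], grip_force=50)

```text
clock: 59.13
tcp_pos: [0.4753, -0.1043, 0.0855]
orientation: [0.116, 3.137, 0.0]
contact_force: [-0.2, -0.2, 0.4]
grip_width: 0.0515
gripper_force: 0.0
```

Emit:
apply_moves(moves=[[0,0,0,0,0,0,-1],[0,0,0,0,0,0,-1],[0,0,0,0,0,0,-1],[0,0,0,0,0,0,-1],[0,0,0,0,0,0,-1],[0,0,0,0,0,0,-1],[0,0,0,0,-0.005,0,-1],[0,0,0,0,-0.015,0,-1]])

```text
clock: 59.8
tcp_pos: [0.4738, -0.1223, 0.0858]
orientation: [0.112, 3.137, 0.002]
contact_force: [-1.6, 1.8, 5.3]
grip_width: 0.0153
gripper_force: 50.5
```

Emit:
apply_moves(moves=[[0,0,0,0,-0.02,0,-1],[0,0,0,0,-0.02,0,-1],[0,0,0,0,-0.02,0,-1],[0,0,0,0,-0.02,0,-1],[0,0,0,0,-0.02,0,-1],[0,0,0,0,-0.015,0,-1],[0,0,0,0,-0.01,0,-1],[0,0,0,0,-0.005,0,-1]])

```text
clock: 60.47
tcp_pos: [0.4634, -0.2558, 0.0858]
orientation: [0.12, 3.138, -0.002]
contact_force: [-3.1, 2.2, 7.9]
grip_width: 0.0151
gripper_force: 50.7
```

```bash
python3 - <<'E'
from h import *
o=telemetry.get_obs();print(o["clock"],o["tcp_pos"],o["contact_force"],o["grip_width"])
go((.4605,-.268,.084),85.85)
E
```

```text
60.4667 [ 0.46340956 -0.25575698  0.08581493] [-3.09878077  2.19102616  7.94857252] 0.015060229157876562
turn/6deg [-0.01  0.01 -0.04] shift after turn [ 0.002  -0.0124  0.0018]
```

Now a gentle push to the shut stop.

Emit:
apply_moves(moves=[[0,0,0,0,-0.005,0,-1],[0,0,0,0,-0.004,0,-1],[0,0,0,0,-0.003,0,-1],[0,0,0,0,-0.002,0,-1],[0,0,0,0,-0.001,0,-1],[0,0,0,0,-0.001,0,-1],[0,0,0,0,0,0,-1],[0,0,0,0,0,0,-1]])

```text
clock: 61.13
tcp_pos: [0.4623, -0.2702, 0.0858]
orientation: [0.118, 3.138, -0.002]
contact_force: [-3.1, -0.1, 8.5]
grip_width: 0.0153
gripper_force: 50.7
```

```bash
python3 - <<'E'
from h import *
o=telemetry.get_obs();print(o["clock"],o["tcp_pos"],o["contact_force"],o["grip_width"])
E
```

```text
61.1333 [ 0.46227096 -0.27021145  0.08582142] [-3.06363612 -0.06348944  8.47626641] 0.015291927575683864
```

Emit:
apply_moves(moves=[[0,0,0,0,-0.001,0,-1],[0,0,0,0,-0.001,0,-1],[0,0,0,0,-0.001,0,-1],[0,0,0,0,-0.001,0,-1],[0,0,0,0,-0.0005,0,-1],[0,0,0,0,0,0,-1],[0,0,0,0,0,0,-1],[0,0,0,0,0,0,-1]])

```text
clock: 61.8
tcp_pos: [0.4622, -0.2716, 0.0858]
orientation: [0.114, 3.139, 0.004]
contact_force: [-3.6, 7.4, 10.3]
grip_width: 0.0149
gripper_force: 50.9
```

Emit:
apply_moves(moves=[[0,0,0,0,0.0025,0,-1],[0,0,0,0,0,0,0],[0,0,0,0,0,0,1],[0,0,0,0,0,0,1],[0,0,0,0,0,0,1],[0,0,0,0,0,-0.02,1],[0,0,0,0,0,-0.04,1],[0,0,0,0,0,-0.04,1]])

```text
clock: 62.47
tcp_pos: [0.4608, -0.2714, 0.1845]
orientation: [-0.116, -3.137, -0.004]
contact_force: [1.9, -0.7, 0.4]
grip_width: 0.0854
gripper_force: 0.0
```

Emit:
apply_moves(moves=[[0,0,1,0,0,-0.015,1],[0,0,1,0,0,0,1],[0,0,1,0,0,0,1],[0,0,1,0,0,0,1],[0,0,1,0,0,0,1],[0,0,1,0,0,0,1],[0,0,1,0,0,0,1],[0,0,1,0,0,0,1]])

```text
clock: 63.13
tcp_pos: [0.4618, -0.2721, 0.1995]
orientation: [1.39, 2.816, 0.001]
contact_force: [-0.9, 0.2, 0.5]
grip_width: 0.0852
gripper_force: 0.0
```

Emit:
apply_moves(moves=[[0,0,1,0,0,0,1],[0,0,1,0,0,0,1],[0,0,1,0,0,0,1],[0,0,0.5,0,0,0,1],[0,0,0,0,0,0,1],[0,0,0,0,0,0,1],[0,0,0,0,0,0,1],[0,0,0,0,0,0,1]])

```text
clock: 63.8
tcp_pos: [0.4619, -0.272, 0.1994]
orientation: [1.872, 2.522, 0.001]
contact_force: [-0.4, -1.0, -0.2]
grip_width: 0.0855
gripper_force: 0.0
```

```bash
python3 - <<'E'
from h import *
o=telemetry.get_obs();print(o["clock"],o["tcp_pos"],yaw());go((.579,-.2377,.0945),16.87)
g=grab_frame("top");h=cv2.cvtColor(g,cv2.COLOR_BGR2HSV);m=((h[...,0]<9)|(h[...,0]>172))&(h[...,1]>130)&(h[...,2]>70)
E
```

```text
63.8 [ 0.4618768  -0.27195632  0.19943334] 16.82088992240933
turn/6deg [ 0.01 -0.   -0.01] shift after turn [-0.0012  0.122   0.1049]
```

Emit:
apply_moves(moves=[[0,0,0,-0.001,0.02,0,1],[0,0,0,0,0.034,0,1],[0,0,0,0,0.034,0,1],[0,0,0,0,0.022,0,1],[0,0,0,0,0.01,0,1],[0,0,0,0,0.002,0.01,1],[0,0,0,0,0,0.02,1],[0,0,0,0,0,0.03,1]], grip_force=40)

```text
clock: 64.52
tcp_pos: [0.5795, -0.2389, 0.1404]
orientation: [1.873, 2.517, 0.001]
contact_force: [0.4, -0.2, -0.8]
grip_width: 0.0851
gripper_force: 0.0
```

Emit:
apply_moves(moves=[[0,0,0,0,0,0.02,1],[0,0,0,0,0,0.015,1],[0,0,0,0,0,0.007,1],[0,0,0,0,0,0.003,1],[0,0,0,0,0,0,1],[0,0,0,0,0,0,1],[0,0,0,0,0,0,0.5],[0,0,0,0,0,0,0]])

```text
clock: 65.18
tcp_pos: [0.5798, -0.2379, 0.0957]
orientation: [1.873, 2.519, 0.002]
contact_force: [-0.7, -0.6, -0.6]
grip_width: 0.0639
gripper_force: 0.0
```

Emit:
apply_moves(moves=[[0,0,0,0,0,0,-0.5],[0,0,0,0,0,0,-1],[0,0,0,0,0,0,-1],[0,0,0,0,0,0,-1],[0,0,0,0,0,0,-1],[0,0,0,0,0,0,-1],[0,0,0,0,0,0,-1],[0,0,0,0,0,0,-1]])

```text
clock: 65.85
tcp_pos: [0.5792, -0.2377, 0.0948]
orientation: [1.874, 2.521, 0.001]
contact_force: [-1.3, -0.3, 3.8]
grip_width: 0.0133
gripper_force: 43.3
```

```bash
python3 - <<'E'
from h import *
o=telemetry.get_obs();print(o["clock"],o["tcp_pos"],yaw(),o["contact_force"],o["grip_width"])
E
```

```text
65.85 [ 0.57918393 -0.2377393   0.09481435] 16.75434032269614 [-1.28859797 -0.26771385  3.79575955] 0.013310230761977253
```

Emit:
apply_moves(moves=[[0,0,0.5,0,0,0,-1],[0,0,0.8,0,0,0,-1],[0,0,0.8,0,0,0,-1],[0,0,0.8,0,0,0,-1],[0,0,0.8,0,0,0,-1],[0,0,0.8,0,0,0,-1],[0,0,0.8,0,0,0,-1],[0,0,0.8,0,0,0,-1]])

```text
clock: 66.52
tcp_pos: [0.5791, -0.2377, 0.0948]
orientation: [2.574, 1.8, 0.001]
contact_force: [-1.9, 0.1, 3.7]
grip_width: 0.0133
gripper_force: 43.4
```

Emit:
apply_moves(moves=[[0,0,0.8,0,0,0,-1],[0,0,0.8,0,0,0,-1],[0,0,0.8,0,0,0,-1],[0,0,0.8,0,0,0,-1],[0,0,0.8,0,0,0,-1],[0,0,0.5,0,0,0,-1],[0,0,0.2,0,0,0,-1],[0,0,0.2,0,0,0,-1]])

```text
clock: 67.18
tcp_pos: [0.579, -0.2377, 0.0948]
orientation: [2.945, 1.093, 0.001]
contact_force: [-2.2, 0.7, 5.7]
grip_width: 0.0132
gripper_force: 43.6
```

```bash
python3 - <<'E'
from h import *
o=telemetry.get_obs();print(o["clock"],o["tcp_pos"],yaw(),o["contact_force"],o["moment"],o["grip_width"])
E
```

```text
67.1833 [ 0.57896488 -0.23770454  0.09479582] -49.258782610276356 [-2.1531244   0.70605387  5.73426095] [0.12221546 0.54235215 0.04794894] 0.013183832693562799
```

Emit:
apply_moves(moves=[[0,0,0.1,0,0,0,-1],[0,0,0.1,0,0,0,-1],[0,0,0.1,0,0,0,-1],[0,0,0.1,0,0,0,-1],[0,0,0.1,0,0,0,-1],[0,0,0,0,0,0,-1],[0,0,0,0,0,0,-1],[0,0,0,0,0,0,-1]])

```text
clock: 67.85
tcp_pos: [0.579, -0.2377, 0.0949]
orientation: [2.969, 1.023, 0.0]
contact_force: [-3.0, -1.2, 5.3]
grip_width: 0.013
gripper_force: 55.2
```

```bash
python3 - <<'E'
from h import *
o=telemetry.get_obs();print(yaw(),o["contact_force"],o["moment"],o["grip_width"])
E
```

```text
-51.980627261881835 [-3.04024514 -1.16367045  5.33326563] [-0.07030215  0.55829561  1.32056875] 0.01298144787378531
```

Emit:
apply_moves(moves=[[0,0,-0.2,0,0,0,-1],[0,0,0,0,0,0,-0.6],[0,0,0,0,0,0,0],[0,0,0,0,0,0,1],[0,0,0,0,0,0,1],[0,0,0,0,0,0,1],[0,0,0,0,0,-0.02,1],[0,0,0,0,0,-0.035,1]])

```text
clock: 68.52
tcp_pos: [0.5761, -0.237, 0.1462]
orientation: [-2.957, -1.046, 0.008]
contact_force: [1.3, -0.7, 0.2]
grip_width: 0.0854
gripper_force: 0.0
```

Emit:
apply_moves(moves=[[0,0,0,0,0,-0.04,1],[0,0,0,0,0,-0.03,1],[0,0,0,-0.03,0,0,1],[0,0,0,-0.04,0,0,1],[0,0,0,-0.04,0,0,1],[0,0,0,-0.04,0,0,1],[0,0,0,-0.04,0,0,1],[0,0,0,-0.04,0,0,1]])

```text
clock: 69.18
tcp_pos: [0.3985, -0.3833, 0.2196]
orientation: [2.961, 1.047, 0.001]
contact_force: [0.7, -1.4, 1.0]
grip_width: 0.0854
gripper_force: 0.0
```

Emit:
apply_moves(moves=[[0,0,0,-0.04,0,0,1],[0,0,0,-0.03,0,0,1],[0,0,0,-0.02,0,0,1],[0,0,0,0,0,0,1],[0,0,0,0,0,0,1],[0,0,0,0,0,0,1],[0,0,0,0,0,0,1],[0,0,0,0,0,0,1]])

```text
clock: 69.85
tcp_pos: [0.3314, -0.4379, 0.2194]
orientation: [-2.961, -1.051, -0.002]
contact_force: [0.7, -0.3, -0.5]
grip_width: 0.0854
gripper_force: 0.0
```

```bash
python3 - <<'E'
from h import *
print(telemetry.get_obs()["tcp_pos"])
f=grab_frame("top");f0=cv2.imread("pics/top0.png")
d=np.abs(f.astype(int)-f0).max(2)>60
d=cv2.morphologyEx(d.astype(np.uint8),cv2.MORPH_OPEN,np.ones((2,2)))
k,l,s,c=cv2.connectedComponentsWithStats(d)
for i in range(1,k):
    if s[i,4]>15: print(c[i].round(),s[i])
def red(f): 
    h=cv2.cvtColor(f,cv2.COLOR_BGR2HSV);m=((h[...,0]<9)|(h[...,0]>172))&(h[...,1]>130)&(h[...,2]>70);M=m[178:215,390:435];v,u=np.nonzero(M);return M.sum(),u.mean()+390,v.mean()+178
print(red(f0),red(f))
m=lambda f:(lambda g:(g.sum(),*[a.mean() for a in np.nonzero(g)]))((f.max(2)<90)[212:245,360:440])
print("bar",m(f0),m(f))
E
```

```text
[ 0.33143291 -0.43792815  0.21941718]
[327. 157.] [322 151  11  12  70]
[298. 161.] [293 153  10  16 129]
[212. 211.] [205 203  16  16 167]
[198. 220.] [190 213  16  14 133]
[439. 254.] [432 245  12  15 109]
[437. 262.] [430 261  14   3  30]
[545. 279.] [ 513  261   69   38 1396]
[610. 327.] [ 563  295   77   61 2225]
[583. 308.] [578 306  11   5  40]
[546. 352.] [ 526  311   44   89 1287]
[323. 344.] [321 343   5   4  16]
[352. 368.] [348 362  10  13  83]
(np.int64(197), np.float64(406.97969543147207), np.float64(191.37055837563452)) (np.int64(195), np.float64(407.0410256410256), np.float64(191.35897435897436))
bar (np.int64(84), np.float64(16.214285714285715), np.float64(55.642857142857146)) (np.int64(80), np.float64(16.0875), np.float64(55.425))
```

The latch and lid match their starting picture, the tray is on its mat, and the only other changes are the spots the toys left, plus the arm and its shadow.

```bash
python3 -c "
from bench import order
print(order.hand_in())"
```

```text
the job is handed in; nothing more can be done
None
```

I tipped all six toys into the bin, put the empty tray back on its mat, shut the lid, locked the latch and handed the job in at about 70 s; the yellow house's place in the bin rests on a few of its colours showing under the blue car, and hand-in gave no verdict.

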